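# Dig the pipe flange out from behind the shop supplies and load the weld fixture

### The job

The pipe flange at the back of the storage tray is needed in the weld fixture, but the spray can, the screw jack and the square tube offcut hem it in. Move those three onto the aluminium side tray, and only when all three stand there set the flange down flat inside the locating ring of the fixture; then put the three back, each standing on the same black pad of the storage tray that it came from. Never let any of the four fall over, and do not shove aside the loose hex nut or the small tin.

Things in the scene. Friction and masses are not known exactly. Their poses are not given: they have to be found in the camera images.
- can: spray can, upright: aluminium cylinder 52 mm in diameter with a paper band, straight up to 96 mm, above it a white cap 35 mm in diameter up to 120 mm; about 0.28 kg. Origin: centre of its underside, z up. It starts on one of the three outer pads of the storage tray
- jack: screw jack, upright, 110 mm tall: grey conical foot 56 mm in diameter at the bottom, narrowing to 30 mm at 55 mm height, a 20 mm screw, then a plain cylindrical steel head 34 mm in diameter from 70 to 110 mm height (grip it there); about 0.45 kg. Origin: centre of its underside, z up. It starts on one of the three outer pads
- tube: offcut of square steel tube standing on end, open at the top: 50 by 50 mm outside, wall 4 mm, 110 mm tall, about 0.5 kg. Origin: centre of its lower end, z up, x and y square to its faces. It starts on one of the three outer pads
- flange: steel pipe flange, the thing to fetch: disc 64 mm in diameter and 10 mm thick with a round hub 40 mm in diameter on it, 50 mm tall in all; about 0.4 kg. Origin: centre of its underside, z up. It starts flat on the rear middle pad of the storage tray, between the three others
- rack: storage tray, fixed: plywood floor 155 by 240 mm, top 4 mm above the bench, 14 mm high lips at rear (+x) and sides, open to the front. Four black pads 60 mm in diameter, level with the floor. Origin: on the bench under the middle of the flange's pad; x to the rear. Outer pads at (-62, 0), (0, 62), (0, -62) mm in its x, y; floor from x = -100 to 55 mm
- side_tray: empty aluminium side tray, fixed, 260 mm (its x) by 140 mm (its y) outside, 12 mm high, walls 4 mm; its inner floor is 4 mm above the bench. Origin: centre of its underside. It lies to the left or right of the storage tray
- fixture: weld fixture, fixed: square steel plate 150 by 150 mm, 10 mm thick, with a dark locating ring on its middle, 84 mm inner and 98 mm outer diameter, rising 6 mm above the plate. Origin: centre of the plate's underside, on the ring's axis. On the other side of the storage tray from the side tray
- nut: loose bystander: large dark hex nut lying flat, 46 mm across flats, 24 mm high, in the front left (+y) corner of the storage tray. Origin: centre of its underside
- tin: loose bystander: small closed tin with a paper band, 60 mm in diameter, 65 mm tall, behind the storage tray. Origin: centre of its underside
Things that resemble listed ones, but are neither listed nor needed, are in the scene too. What is shaped like the can but orange or yellow is not meant.

How it is judged:
On the way, in this order (a step that is already met when the one before it is completed fails the run):
1. the can, the jack and the tube all stand upright and released on the side tray (x of can in the frame of side_tray between -0.126 and 0.126 m and y of can in the frame of side_tray between -0.066 and 0.066 m and z of each of can, jack, tube in the frame of side_tray below 0.01 m and angle between each of can, jack, tube's own z axis and vertical below 0.1 rad and contact force between the fingers and can below 0.3 N and x of jack in the frame of side_tray between -0.126 and 0.126 m and y of jack in the frame of side_tray between -0.066 and 0.066 m and contact force between the fingers and jack below 0.3 N and x of tube in the frame of side_tray between -0.126 and 0.126 m and y of tube in the frame of side_tray between -0.066 and 0.066 m and contact force between the fingers and tube below 0.3 N), for 0.2 s.
2. the flange lies flat and released in the fixture's ring while the three still stand on the side tray (all of step 1 and horizontal distance between flange and fixture below 0.013 m and z of flange in the frame of fixture below 0.0125 m and contact force between the fingers and flange below 0.3 N and linear speed of flange below 0.02 m/s and angle between flange's own z axis and vertical below 0.1 rad), for 0.2 s.
At the end, for the whole second after the job is handed in: The flange lies flat in the fixture's locating ring (within 13 mm of its centre, which any flat seat inside the ring meets); the can, the jack and the tube each stand upright within 15 mm of where they stood at the start; all released and at rest (horizontal distance between flange and fixture below 0.013 m and z of flange in the frame of fixture below 0.0125 m and contact force between the fingers and flange below 0.3 N and linear speed of each of flange, can, jack, tube below 0.02 m/s and angle between each of flange, can, jack, tube's own z axis and vertical below 0.1 rad and distance of each of can, jack, tube from where it was at the start of the episode below 0.015 m and contact force between the fingers and can below 0.3 N and contact force between the fingers and jack below 0.3 N and contact force between the fingers and tube below 0.3 N); the robot touches nothing.
It fails at once if the can, the jack, the tube or the flange falls over (tilts more than 0.6 rad) (angle between any of can, jack, tube, flange's own z axis and vertical above 0.6 rad).
It fails at once if the nut is shoved more than 25 mm (distance of nut from where it was at the start of the episode above 0.025 m).
It fails at once if the tin is shoved more than 25 mm (distance of tin from where it was at the start of the episode above 0.025 m).
It also fails if it takes over 144 s, if anything falls off the work surface, if the arm or the gripper's body presses on something with over 40 N, if the wrist force passes 120 N, or if a joint passes its speed limit or range.

### The arm

A 7-joint arm with a two-finger parallel gripper is mounted at the origin on the work surface. World frame = base frame: x ahead of the robot, y to its left, z up, the work surface at z = 0. Lengths are in m, angles in rad, forces in N, time in s.
With the tool pointing down it reaches from about 0.425 to 0.975 m from the base axis. Payload 16.7 kg.
Tool frame: the origin (TCP) lies midway between the tips of the shut fingers; the grasp point (between the pads) lies 19 mm behind it (bot.grip_point_offset is the distance from the TCP to the grasp point, in m); z points along the fingers, y is the line along which they close (so a half turn about z gives the same grasp; the last joint's range is limited). The gripper opens to 85 mm and grips with 20 to 120 N. Pads are 22 mm wide; open, the fingers measure 114 mm over their backs; the gripper's body (76 mm by 85 mm) begins 54 mm behind the grasp point. The pads swing forward as they close: fully open they stand 13 mm farther back than shut.
Start: joints at [-1.361, 0.426, 0.074, 1.606, -0.034, 1.111, -0.067], TCP at [0.238, 0.632, 0.231] pointing down, gripper open.
Joint ranges: [-2.85, 2.85], [-0.5, 2.14], [-1.23, 1.37], [0.21, 2.46], [-1.02, 4.16], [0.16, 2.05], [-2.73, 2.73]. Speed limits (rad/s): [1.89, 1.89, 2.39, 2.39, 3.01, 3.01, 3.01].

### API

Orientations are given as a 3x3 rotation matrix whose columns are the frame's x, y, z axes.
In Python, from workcell import bot gives the robot as it stands.
- The arm moves only by the shell command python3 -m creep 'ROWS' [OPENING] [FORCE]. ROWS is a JSON list that holds a single list of rows (three levels of brackets), with 1 to 5 rows, each of 6 numbers: dx, dy, dz in shares of 0.2 m (1.0 is 0.2 m), then a rotation vector rx, ry, rz in fractions of the full range, 1 being 180 degrees; each row shifts and turns the commanded pose from where the row before left it, along the tool's axes as they then stand; what a row does not reach is not made up. A row lasts 1/10 s, in which the tool goes at most 0.05 m and 0.15 rad, less where a joint would pass 70% of its speed; a pose out of reach is approached as far as the arm can. OPENING is the finger opening in m, set as the command begins (- or left out keeps the last). The fingers move at their own pace and stop on an object; FORCE is the grip in N (left out, the last holds). Time passes only in rows, so rows that do not move let the fingers close. It prints the time, the measured TCP pose, the force, the opening and the grip force at its end. A shift or turn number past 1, either way, is cut back to 1. Input that does not fit is refused with a message, and nothing moves.
- bot.get_state(): the state, without advancing time (a new reading comes with each control period).
- bot.snapshot(name): name is "side" or "top"; returns a dict with "img" (420x560x3 uint8, red, green, blue), "z_map" (420x560 float32, m along the optical axis (not along the pixel's ray), 0 where there is no reading), "fx", "fy", "cx", "cy" (pixels), "distortion" ([k1, k2, p1, p2, k3] as OpenCV has them; the pictures are not rectified), "xyz" and "attitude" of the camera in the world. Camera axes: x right, y down, z forward; pixel columns grow to the right and rows downward; lengths in m; the calibration is good to about 2 mm. A picture is of the moment at which its call begins.
- bot.hand_in(): hands the job in; it is judged then, once.
Trained networks look in a picture, given as the dict that the camera call returned (one of the last four; its "shot" number tells which), for a name from the list of things; names that differ only in an ending like _2 or _b are one class to them, and where a whole thing is asked for, a point or a joint stands for the part that bears it (a point fixed in the world has none). Each returns a list of dicts, best first, with "score" (0 to 1); they miss things now and then, are a little off and sometimes report something else, mostly with a low value. They report only what shows in the picture. A call takes as long as a camera call. They do not tell look-alikes from the thing itself.
- bot.spot_in(query, picture): "at" ([row, column] in pixels, amid what is visible of it).
The state is a dict: "time": time; "joints": joint angles; "qvel": joint speeds; "joint_torque": joint torques, N m; "tcp_pos": TCP position; "tool_rot": TCP orientation; "contact_force": force on the tool from outside, world axes, zero at the start; "ft_torque": the same for the moment, N m; "gripper_width": finger opening in m; "grip_force": force on a finger pad.
Only numpy, scipy, OpenCV 4.12 (cv2) and the standard library are available. Lean on these libraries where they do the work, as an engineer would, in place of code of your own. Each camera call takes 0.05 s, during which the arm holds its last target. There are 200 camera calls.

## Working session

There is one attempt and no reset: what is moved stays moved. The work goes in short steps, Python scripts to look and compute and a shell command to move; the robot and the scene stay as the last step left them, time stands still between calls to the robot, and variables do not carry over. Pictures are saved under pics/ and viewed, at most 14 in all, crops included, and the job is handed in when it is done.

```bash
ls; mkdir -p pics; cat > h.py <<'E'
import numpy as np, cv2
from workcell import bot
def snap(n):
    s=bot.snapshot(n); s['K']=np.array([[s['fx'],0,s['cx']],[0,s['fy'],s['cy']],[0,0,1.]]); return s
def cloud(s):
    h,w=s['z_map'].shape
    uv=np.stack(np.meshgrid(np.arange(w),np.arange(h)),-1).reshape(-1,1,2).astype(float)
    n=cv2.undistortPoints(uv,s['K'],np.array(s['distortion'])).reshape(h,w,2)
    z=s['z_map'][...,None]
    p=np.concatenate([n*z,z],-1)
    return p@np.array(s['attitude']).T+np.array(s['xyz'])
def save(s,n): cv2.imwrite('pics/'+n,cv2.cvtColor(s['img'],cv2.COLOR_RGB2BGR))
E
python3 - <<'E'
from h import *
np.set_printoptions(precision=4,suppress=True)
for n in ('top','side'):
    s=snap(n); save(s,n+'0.png'); P=cloud(s); np.savez(n+'0.npz',P=P,img=s['img'],z=s['z_map'])
    print(n,s['xyz'],np.array(s['attitude']).round(3).tolist(),s['fx'])
    for q in ['can','jack','tube','flange','rack','side_tray','fixture','nut','tin']:
        for d in bot.spot_in(q,s)[:4]:
            r,c=map(int,d['at']); print(q,round(d['score'],2),r,c,P[r,c])
E
```

```text
pics
top [ 0.551  -0.008   1.0478] [[-0.024, -0.997, 0.078], [-1.0, 0.025, 0.012], [-0.014, -0.078, -0.997]] 530.9668720756428
can 0.87 156 326 [ 0.7245 -0.0761  0.1213]
can 0.78 189 393 [ 0.6648 -0.1962  0.1059]
jack 0.57 251 291 [ 0.5584 -0.01    0.1162]
tube 0.88 221 240 [0.6154 0.0815 0.0847]
flange 0.67 219 286 [ 0.619  -0.0022  0.0552]
rack 0.87 234 297 [ 0.5925 -0.0228  0.0024]
side_tray 0.63 260 134 [0.5476 0.3044 0.0038]
nut 0.77 261 241 [0.5421 0.0864 0.0273]
nut 0.24 264 133 [0.5396 0.3064 0.0044]
tin 0.83 141 271 [0.7665 0.0225 0.0643]
side [0.4038 0.5391 0.7283] [[-0.905, -0.33, 0.268], [-0.425, 0.684, -0.592], [0.012, -0.65, -0.76]] 383.7965021640392
can 0.8 186 302 [ 0.6108 -0.0422  0.093 ]
can 0.68 171 258 [ 0.7318 -0.0554  0.0786]
jack 0.6 219 316 [0.5536 0.0067 0.0574]
tube 0.75 224 282 [0.6035 0.0832 0.0991]
flange 0.64 218 300 [ 0.5986 -0.0124  0.016 ]
rack 0.57 239 299 [0.5787 0.0388 0.0059]
side_tray 0.65 349 263 [0.5381 0.306  0.0053]
fixture 0.84 161 361 [ 0.5276 -0.2797  0.0094]
nut 0.84 255 309 [0.5363 0.0852 0.0293]
nut 0.33 217 316 [0.5555 0.002  0.0583]
tin 0.89 196 228 [0.7648 0.0356 0.0623]
```

View pics/top0.png

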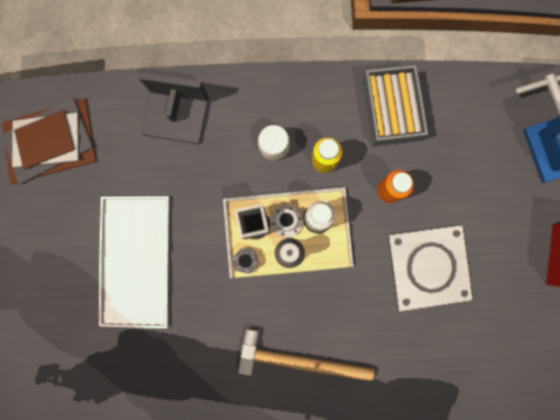

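View pics/side0.png

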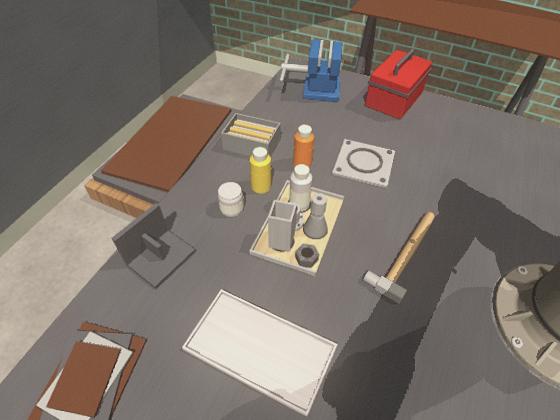

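The top view shows the scene. What could be mistaken for the can: yellow at (155,326) and orange at (185,398), both excluded. The white can is at (218,320). The jack is at (251,290), the tube at (221,252), the flange at (219,286), the nut at (261,246), the tin at (141,273), the side tray at (262,134) and the fixture ring at (267,431). The side view agrees, with the can at (190,301), the jack at (215,317) and the tube at (226,283).

Next I measure from both clouds and make one close crop.

```bash
cat > meas.py <<'E'
from h import *
np.set_printoptions(precision=4,suppress=True)
def band(P,x0,x1,y0,y1,z0,z1):
    m=(P[...,0]>x0)&(P[...,0]<x1)&(P[...,1]>y0)&(P[...,1]<y1)&(P[...,2]>z0)&(P[...,2]<z1); return P[m]
def rect(p):
    (c,s,a)=cv2.minAreaRect((p[:,:2]*1000).astype(np.float32)); return np.array(c).round(1),np.array(s).round(1),round(a,1)
def circ(p): 
    c,r=cv2.minEnclosingCircle((p[:,:2]*1000).astype(np.float32)); return np.array(c).round(1),round(r,1)
E
python3 - <<'E'
from meas import *
for n in ('top','side'):
    P=np.load(n+'0.npz')['P']; print(n)
    for nm,b in dict(can=(.56,.68,-.12,-.02,.112,.135),canbody=(.56,.68,-.12,-.02,.085,.104),jack=(.5,.6,-.06,.05,.1,.125),jackfoot=(.5,.6,-.05,.05,.006,.02),tube=(.57,.66,.03,.12,.1,.125),flange=(.58,.67,-.035,.033,.044,.062),disc=(.58,.67,-.035,.035,.01,.02),nut=(.5,.58,.04,.12,.02,.035),tin=(.7,.82,-.03,.08,.05,.08),
      sidetray=(.38,.72,.2,.4,.0025,.03),fix=(.42,.63,-.4,-.18,.0065,.03),ring=(.42,.63,-.4,-.18,.0135,.03),bench=(.4,.45,0,.1,-.02,.02),floor=(.5,.55,-.08,-.05,-.02,.02),ylw=(.68,.77,-.12,-.03,.09,.14)).items():
        p=band(P,*b)
        if len(p)>8: print(nm,len(p),'med',np.median(p,0),'rect',*rect(p),'circ',*circ(p),'z95',np.percentile(p[:,2],95).round(4))
s=np.load('top0.npz')['img'][130:290,200:360]
cv2.imwrite('pics/crop.png',cv2.cvtColor(cv2.resize(s,None,fx=3.7,fy=3.7,interpolation=cv2.INTER_CUBIC),cv2.COLOR_RGB2BGR))
E
```

```text
top
can 318 med [ 0.6229 -0.0633  0.1242] rect [597.1 -52.5] [33.8 90.2] 67.0 circ [599.4 -46.8] 45.9 z95 0.1271
canbody 176 med [ 0.6188 -0.0592  0.1018] rect [623.4 -63.6] [50.3 50.3] 88.1 circ [623.3 -63.7] 25.8 z95 0.1038
jack 321 med [ 0.5585 -0.0047  0.1144] rect [570.2  -4.5] [108.4  58.3] 89.0 circ [595.1  -5. ] 54.3 z95 0.1173
jackfoot 472 med [0.5723 0.0042 0.0079] rect [550.7  -0.2] [98.  99.8] 88.7 circ [552.7  -2.3] 65.9 z95 0.0175
tube 289 med [0.6144 0.0615 0.1139] rect [614.6  60.1] [50.1 50.4] 11.0 circ [613.9  60.2] 34.6 z95 0.117
flange 353 med [ 0.619  -0.0022  0.0548] rect [619.2   5.4] [52.9 37.7] 89.0 circ [613.9   5.9] 29.0 z95 0.0579
disc 492 med [ 0.6166 -0.0008  0.0144] rect [625.3   0.2] [90.5 66.8] 0.9 circ [625.2   6.9] 52.5 z95 0.0175
nut 506 med [0.5437 0.079  0.0286] rect [543.1  79.2] [51. 46.] 15.6 circ [543.9  79.5] 26.4 z95 0.0317
tin 761 med [0.7669 0.0185 0.0651] rect [768.7  19.1] [57.4 57.4] 88.5 circ [769.4  18.8] 29.9 z95 0.0682
sidetray 8407 med [0.5422 0.303  0.0047] rect [550.2 300. ] [339.6 199.6] 0.0 circ [548.8 300.1] 193.6 z95 0.0121

[... 1510 characters left out ...]
[768.5  21. ] 29.6 z95 0.066
sidetray 8032 med [0.5392 0.3098 0.004 ] rect [551.6 299.7] [196.5 332.4] 89.4 circ [549.8 301.8] 186.3 z95 0.0116
fix 1944 med [ 0.5165 -0.2779  0.0097] rect [ 518.7 -283.6] [148.6 155.1] 5.9 circ [ 518.9 -283.9] 104.1 z95 0.0154
ring 239 med [ 0.5169 -0.281   0.0151] rect [ 518.1 -283.7] [129.3 134. ] 6.5 circ [ 518.7 -282.8] 91.5 z95 0.0172
bench 817 med [0.426  0.0515 0.    ] rect [425.   49.9] [99.8 49.7] 89.9 circ [425.1  50.3] 54.8 z95 0.0023
floor 194 med [ 0.5233 -0.0651  0.0028] rect [524.5 -65.2] [29.8 49.2] 89.4 circ [524.  -63.7] 26.9 z95 0.0062
ylw 329 med [ 0.7327 -0.0692  0.1042] rect [735.3 -74.5] [49.5 40.9] 31.1 circ [738.3 -77. ] 26.3 z95 0.12
```

View pics/crop.png

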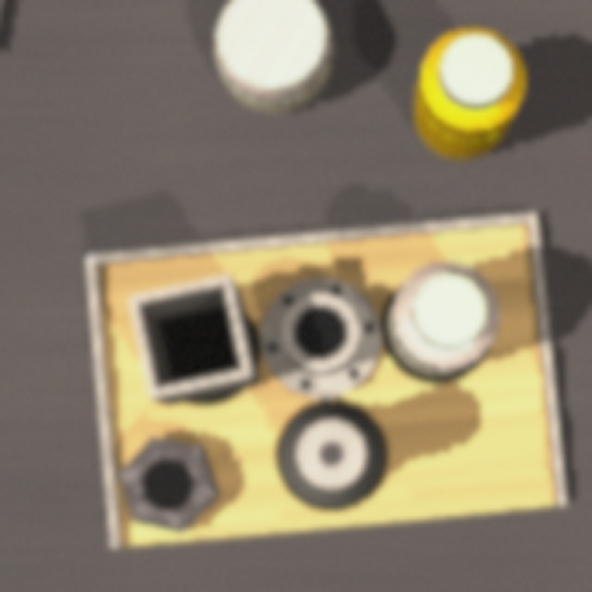

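The crop confirms the choice: white-capped can at (313,443), jack at (455,330), flange between them at (333,320), tube at (335,195) and nut at (483,170). The yellow look-alike sits outside the tray. I still need tighter numbers and the tool pose.

```bash
python3 - <<'E'
from meas import *
for n in ('top','side'):
    P=np.load(n+'0.npz')['P']; print(n)
    for nm,b in dict(can=(.6,.65,-.09,-.035,.112,.135),jack=(.53,.58,-.035,.025,.1,.125),tube=(.57,.66,.03,.12,.1,.125),flange=(.596,.645,-.03,.023,.045,.062),
      trayrim=(.39,.71,.22,.38,.0085,.02),fixplate=(.43,.61,-.38,-.2,.007,.022)).items():
        p=band(P,*b)
        if len(p)>8: print(nm,len(p),'rect',*rect(p),'circ',*circ(p),'zmed',np.median(p[:,2]).round(4))
# ring inner/outer from dark pixels
d=np.load('top0.npz');P=d['P'];g=d['img'].mean(-1);m=(abs(P[...,0]-.518)<.056)&(abs(P[...,1]+.284)<.056)&(g<110)
print('ring',m.sum(),circ(P[m]),rect(P[m]))
s=bot.get_state();print(s['tcp_pos'],s['tool_rot'],s['gripper_width'],s['time'],bot.grip_point_offset)
E
```

```text
top
can 315 rect [622.6 -63.2] [33.3 33.1] 88.4 circ [623.2 -63.7] 17.4 zmed 0.1242
jack 287 rect [556.8  -6.4] [31.7 31.7] 88.6 circ [556.9  -6.3] 16.6 zmed 0.1145
tube 289 rect [614.6  60.1] [50.1 50.4] 11.0 circ [613.9  60.2] 34.6 zmed 0.1139
flange 350 rect [619.1  -2.2] [37.8 37.6] 89.6 circ [619.  -2.] 19.8 zmed 0.0548
trayrim 1023 rect [544.2 304.8] [143.4 259.6] 88.4 circ [544.5 304.6] 146.4 zmed 0.0116
fixplate 5473 rect [ 527.7 -284.9] [168.7 151.8] 5.8 circ [ 524.  -284.7] 108.4 zmed 0.011
side
can 171 rect [621.6 -62. ] [33.4 34.2] 6.4 circ [622.7 -62.1] 18.3 zmed 0.1225
jack 192 rect [556.5  -4.9] [32.2 32.1] 25.6 circ [556.   -4.9] 17.5 zmed 0.1139
tube 344 rect [614.2  59.8] [50.3 53.9] 10.9 circ [613.8  60.1] 35.7 zmed 0.1111
flange 42 rect [609.1  -9.7] [13.7 35.2] 43.3 circ [614.1  -5. ] 17.6 zmed 0.0543
trayrim 1001 rect [546.4 305.4] [141.6 261.1] 88.6 circ [546.4 305.1] 146.7 zmed 0.0113
fixplate 1914 rect [ 518.7 -283.6] [148.6 155.1] 5.9 circ [ 518.9 -283.9] 104.1 zmed 0.0097
ring 249 (array([ 520.5, -285.4]), 48.4) (array([ 519.7, -285.2]), array([94.4, 93.2]), 46.8)
[0.2377 0.6317 0.2313] [[-0.9359  0.3522 -0.0001]
 [ 0.3522  0.9359 -0.    ]
 [ 0.     -0.0001 -1.    ]] 0.08539694084077244 1.0 0.0187
```

The rows are not in the units I measure in: shifts go in shares of 0.2 m and turns go in shares of 180 degrees. I convert before sending: -0.12 rad is -0.0382.

```bash
python3 -m creep '[[[0, 0, 0, 0, 0, -0.0382], [0, 0, 0, 0, 0, -0.0382], [0, 0, 0, 0, 0, -0.0382], [0, 0, 0, 0, 0, 0], [0, 0, 0, 0, 0, 0]]]' 0.085 60; python3 -m creep '[[[-0.1, -0.2, 0, 0, 0, 0], [-0.1, -0.2, 0, 0, 0, 0], [-0.1, -0.2, 0, 0, 0, 0], [-0.1, -0.2, 0, 0, 0, 0], [-0.1, -0.2, 0, 0, 0, 0]]]'; python3 -m creep '[[[-0.1, -0.2, 0, 0, 0, 0], [-0.1, -0.2, 0, 0, 0, 0], [-0.1, -0.2, 0, 0, 0, 0], [-0.1, -0.2, 0, 0, 0, 0], [-0.1, -0.2, 0, 0, 0, 0]]]'
```

```text
time: 1.5
tcp_pos: [0.2378, 0.6317, 0.2313]
tool_rot: [[-1.0, 0.004, -0.0], [0.004, 1.0, -0.0], [0.0, -0.0, -1.0]]
contact_force: [0.6, 0.6, 0.9]
gripper_width: 0.085
grip_force: 0.0
time: 2.0
tcp_pos: [0.3383, 0.4301, 0.2315]
tool_rot: [[-1.0, 0.004, 0.0], [0.004, 1.0, 0.0], [-0.0, 0.0, -1.0]]
contact_force: [1.1, 0.3, 1.1]
gripper_width: 0.0847
grip_force: 0.0
time: 2.5
tcp_pos: [0.4383, 0.2302, 0.2316]
tool_rot: [[-1.0, 0.003, 0.0], [0.003, 1.0, 0.001], [-0.0, 0.001, -1.0]]
contact_force: [0.5, 0.7, 0.2]
gripper_width: 0.0846
grip_force: 0.0
```

To row units: -0.04 m is -0.2, -0.02 m is -0.1.

```bash
python3 -m creep '[[[-0.1, -0.2, 0, 0, 0, 0], [-0.1, -0.2, 0, 0, 0, 0], [-0.1, -0.2, 0, 0, 0, 0], [-0.1, -0.2, 0, 0, 0, 0], [-0.1, -0.2, 0, 0, 0, 0]]]'; python3 -m creep '[[[-0.091, -0.181, 0, 0, 0, 0], [0, 0, 0.15, 0, 0, 0], [0, 0, 0.2, 0, 0, 0], [0, 0, 0.15, 0, 0, 0], [0, 0, 0, 0, 0, 0]]]' ; python3 - <<'E'
from h import *
save(snap('top'),'a1.png')
save(snap('side'),'a2.png')
E
```

```text
time: 3.0
tcp_pos: [0.5384, 0.0301, 0.2317]
tool_rot: [[-1.0, 0.003, 0.001], [0.003, 1.0, 0.0], [-0.001, 0.0, -1.0]]
contact_force: [0.9, 0.4, 0.5]
gripper_width: 0.0849
grip_force: 0.0
time: 3.5
tcp_pos: [0.5538, -0.0046, 0.1282]
tool_rot: [[-1.0, 0.003, -0.006], [0.003, 1.0, -0.001], [0.006, -0.001, -1.0]]
contact_force: [0.1, 0.9, 0.7]
gripper_width: 0.0849
grip_force: 0.0
```

View pics/a2.png

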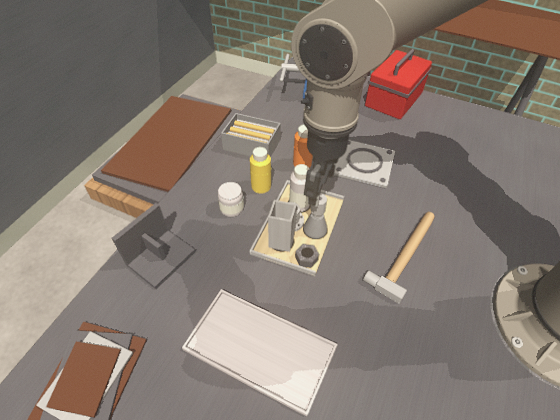

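The picture shows the gripper straddling the jack head at about (318,190). I correct by 2 mm, go down and close.

To row units: 0.014 m is 0.07, -0.0027 m is -0.0135.

```bash
python3 -m creep '[[[-0.0135, -0.005, 0.07, 0, 0, 0], [0, 0, 0.07, 0, 0, 0], [0, 0, 0.07, 0, 0, 0], [0, 0, 0.07, 0, 0, 0], [0, 0, 0, 0, 0, 0]]]'; python3 -m creep '[[[0, 0, 0, 0, 0, 0], [0, 0, 0, 0, 0, 0], [0, 0, 0, 0, 0, 0], [0, 0, 0, 0, 0, 0], [0, 0, 0, 0, 0, 0]]]' 0 60;python3 -m creep '[[[0, 0, 0, 0, 0, 0], [0, 0, 0, 0, 0, 0], [0, 0, 0, 0, 0, 0]]]' 
```

```text
time: 4.1
tcp_pos: [0.5574, -0.0055, 0.0732]
tool_rot: [[-1.0, -0.0, -0.003], [-0.0, 1.0, -0.001], [0.003, -0.001, -1.0]]
contact_force: [-0.7, -0.6, 0.1]
gripper_width: 0.0851
grip_force: 0.0
time: 4.6
tcp_pos: [0.559, -0.0055, 0.0759]
tool_rot: [[-1.0, -0.0, 0.001], [-0.0, 1.0, 0.0], [-0.001, 0.0, -1.0]]
contact_force: [-0.2, -0.8, 5.2]
gripper_width: 0.0329
grip_force: 59.1
time: 4.9
tcp_pos: [0.559, -0.0055, 0.076]
tool_rot: [[-1.0, -0.0, 0.001], [-0.0, 1.0, 0.0], [-0.001, 0.0, -1.0]]
contact_force: [-0.1, -1.2, 5.9]
gripper_width: 0.0328
grip_force: 59.1
```

To row units: -0.04 m is -0.2, -0.03 m is -0.15.

```bash
python3 -m creep '[[[0, 0, -0.05, 0, 0, 0], [0, 0, -0.15, 0, 0, 0], [0, 0, -0.2, 0, 0, 0], [0, 0, -0.2, 0, 0, 0], [0, 0, -0.1, 0, 0, 0]]]'; python3 -m creep '[[[0, 0.1, 0, 0, 0, 0], [0.07, 0.2, 0, 0, 0, 0], [0.07, 0.2, 0, 0, 0, 0], [0.07, 0.2, 0, 0, 0, 0], [0.07, 0.2, 0, 0, 0, 0]]]';python3 -m creep '[[[0.07, 0.2, 0, 0, 0, 0], [0.07, 0.2, 0, 0, 0, 0], [0.07, 0.15, 0, 0, 0, 0], [0, 0.1, 0, 0, 0, 0], [0, 0, 0, 0, 0, 0]]]' 
```

```text
time: 5.4
tcp_pos: [0.5594, -0.0057, 0.2192]
tool_rot: [[-1.0, 0.0, 0.003], [0.0, 1.0, 0.001], [-0.003, 0.001, -1.0]]
contact_force: [-0.1, 0.4, -4.4]
gripper_width: 0.0324
grip_force: 61.2
time: 5.9
tcp_pos: [0.5016, 0.1758, 0.2159]
tool_rot: [[-1.0, 0.0, 0.0], [0.0, 1.0, 0.0], [-0.0, 0.0, -1.0]]
contact_force: [-0.0, 0.2, -5.8]
gripper_width: 0.0327
grip_force: 61.2
time: 6.4
tcp_pos: [0.4598, 0.3074, 0.2157]
tool_rot: [[-1.0, -0.004, 0.0], [-0.004, 1.0, 0.001], [-0.0, 0.001, -1.0]]
contact_force: [1.1, -1.0, -4.2]
gripper_width: 0.0326
grip_force: 61.3
```

```bash
python3 - <<'E'
from h import *
s=snap('side');save(s,'b1.png');print(bot.get_state()['tcp_pos'])
E
```

```text
[0.4604075  0.30543332 0.21551373]
```

View pics/b1.png

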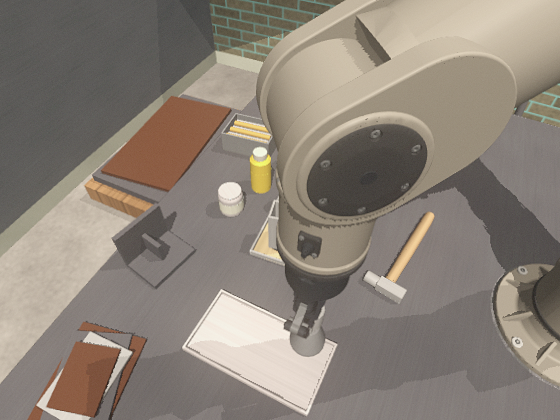

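The picture shows the jack held upright at (307,335), over the near end of the side tray. I lower it, touch down gently and release.

To row units: 0.04 m is 0.2, 0.03 m is 0.15.

```bash
python3 -m creep '[[[0, 0, 0.15, 0, 0, 0], [0, 0, 0.2, 0, 0, 0], [0, 0, 0.2, 0, 0, 0], [0, 0, 0.1, 0, 0, 0], [0, 0, 0, 0, 0, 0]]]'; python3 -m creep '[[[0, 0, 0.02, 0, 0, 0], [0, 0, 0.015, 0, 0, 0], [0, 0, 0.01, 0, 0, 0], [0, 0, 0, 0, 0, 0], [0, 0, 0, 0, 0, 0]]]'
```

```text
time: 6.95
tcp_pos: [0.4598, 0.3022, 0.083]
tool_rot: [[-1.0, 0.001, -0.003], [0.001, 1.0, -0.004], [0.003, -0.004, -1.0]]
contact_force: [-0.3, -0.0, -4.8]
gripper_width: 0.0329
grip_force: 61.0
time: 7.45
tcp_pos: [0.4608, 0.3048, 0.0768]
tool_rot: [[-1.0, -0.0, 0.001], [-0.0, 1.0, 0.001], [-0.001, 0.001, -1.0]]
contact_force: [-0.2, -0.1, -5.1]
gripper_width: 0.0328
grip_force: 61.1
```

To row units: 0.001 m is 0.005.

```bash
python3 -m creep '[[[0, 0, 0.005, 0, 0, 0], [0, 0, 0.005, 0, 0, 0], [0, 0, 0, 0, 0, 0]]]'; python3 -m creep '[[[0, 0, 0, 0, 0, 0], [0, 0, 0, 0, 0, 0], [0, 0, 0, 0, 0, 0], [0, 0, 0, 0, 0, 0], [0, 0, 0, 0, 0, 0]]]' .085;  python3 -m creep '[[[0, 0, -0.1, 0, 0, 0], [0, 0, -0.2, 0, 0, 0], [0, 0, -0.2, 0, 0, 0], [0, 0, -0.15, 0, 0, 0], [0, 0, 0, 0, 0, 0]]]'
```

```text
time: 7.75
tcp_pos: [0.4612, 0.3048, 0.0759]
tool_rot: [[-1.0, 0.0, 0.001], [0.0, 1.0, 0.001], [-0.001, 0.001, -1.0]]
contact_force: [-6.6, -5.2, 25.2]
gripper_width: 0.0327
grip_force: 64.7
time: 8.25
tcp_pos: [0.4606, 0.3046, 0.0742]
tool_rot: [[-1.0, -0.0, -0.0], [-0.0, 1.0, -0.0], [0.0, -0.0, -1.0]]
contact_force: [-0.4, 0.3, -1.0]
gripper_width: 0.0852
grip_force: 0.0
time: 8.75
tcp_pos: [0.4623, 0.3057, 0.2084]
tool_rot: [[-1.0, 0.0, 0.005], [0.0, 1.0, 0.004], [-0.005, 0.004, -1.0]]
contact_force: [-0.1, -0.2, 0.1]
gripper_width: 0.085
grip_force: 0.0
```

To row units: -0.0368 m is -0.184, -0.0163 m is -0.0815.

```bash
python3 -m creep '[[[-0.0815, -0.184, 0, 0, 0, 0], [-0.0815, -0.184, 0, 0, 0, 0], [-0.0815, -0.184, 0, 0, 0, 0], [-0.0815, -0.184, 0, 0, 0, 0], [-0.0815, -0.184, 0, 0, 0, 0]]]'; python3 -m creep '[[[-0.0815, -0.184, 0, 0, 0, 0], [-0.0815, -0.184, 0, 0, 0, 0], [-0.0815, -0.184, 0, 0, 0, 0], [-0.0815, -0.184, 0, 0, 0, 0], [-0.0815, -0.184, 0, 0, 0, 0]]]';  python3 -m creep '[[[0, 0, 0.1, 0, 0, 0], [0, 0, 0.1, 0, 0, 0], [0, 0, 0.1, 0, 0, 0], [0, 0, 0, 0, 0, 0], [0, 0, 0, 0, 0, 0]]]'
python3 - <<'E'
from meas import *
s=snap('top');save(s,'c1.png');P=cloud(s)
for b in [(.6,.65,-.09,-.035,.112,.135),(.43,.5,.27,.34,.1,.125)]:
    p=band(P,*b)
    if len(p)>9: print(len(p),rect(p),circ(p))
print(bot.get_state()['tcp_pos'])
E
```

```text
time: 9.25
tcp_pos: [0.5423, 0.119, 0.2037]
tool_rot: [[-1.0, -0.0, -0.001], [-0.0, 1.0, -0.0], [0.001, -0.0, -1.0]]
contact_force: [0.0, 0.3, 0.8]
gripper_width: 0.085
grip_force: 0.0
time: 9.75
tcp_pos: [0.6239, -0.0649, 0.2035]
tool_rot: [[-1.0, -0.0, -0.001], [-0.0, 1.0, -0.0], [0.001, -0.0, -1.0]]
contact_force: [-0.5, 0.7, -0.1]
gripper_width: 0.0846
grip_force: 0.0
time: 10.25
tcp_pos: [0.6235, -0.0635, 0.1441]
tool_rot: [[-1.0, -0.0, -0.001], [-0.0, 1.0, -0.0], [0.001, -0.0, -1.0]]
contact_force: [-0.9, 0.3, 0.6]
gripper_width: 0.0848
grip_force: 0.0
288 (array([459.3, 303. ]), array([32., 32.]), 86.8) (array([458.2, 302.9]), 17.1)
[ 0.6239 -0.0635  0.1448]
```

View pics/c1.png

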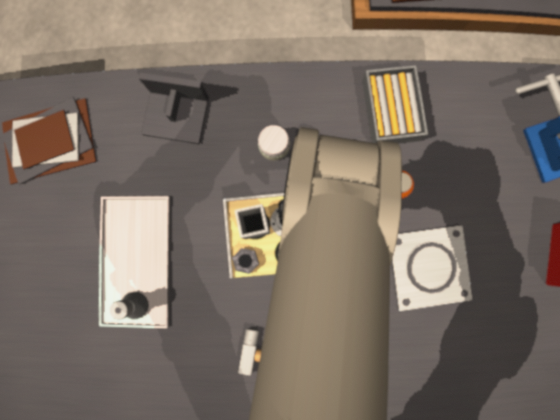

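The jack stands on the side tray (head at pixel (310,120), 0.459/0.303 m). The arm hides the can, but the gripper is centred on its measured spot. I descend and grip it.

To row units: 0.022 m is 0.11, 0.02 m is 0.1.

```bash
python3 -m creep '[[[0, 0, 0.1, 0, 0, 0], [0, 0, 0.1, 0, 0, 0], [0, 0, 0.11, 0, 0, 0], [0, 0, 0.11, 0, 0, 0], [0, 0, 0, 0, 0, 0]]]'; python3 -m creep '[[[0, 0, 0, 0, 0, 0], [0, 0, 0, 0, 0, 0], [0, 0, 0, 0, 0, 0], [0, 0, 0, 0, 0, 0], [0, 0, 0, 0, 0, 0]]]' 0 50;python3 -m creep '[[[0, 0, 0, 0, 0, 0], [0, 0, 0, 0, 0, 0], [0, 0, 0, 0, 0, 0]]]' 
```

```text
time: 10.8
tcp_pos: [0.6227, -0.0631, 0.0589]
tool_rot: [[-1.0, -0.0, -0.003], [-0.0, 1.0, -0.0], [0.003, -0.0, -1.0]]
contact_force: [-1.0, 0.8, -0.3]
gripper_width: 0.0852
grip_force: 0.0
time: 11.3
tcp_pos: [0.6247, -0.0634, 0.0622]
tool_rot: [[-1.0, -0.0, 0.003], [-0.0, 1.0, 0.0], [-0.003, 0.0, -1.0]]
contact_force: [-1.4, 0.4, 8.7]
gripper_width: 0.0506
grip_force: 51.2
time: 11.6
tcp_pos: [0.6247, -0.0634, 0.0622]
tool_rot: [[-1.0, -0.0, 0.003], [-0.0, 1.0, 0.0], [-0.003, 0.0, -1.0]]
contact_force: [-1.4, 1.1, 8.6]
gripper_width: 0.0509
grip_force: 51.2
```

To row units: -0.04 m is -0.2, -0.03 m is -0.15.

```bash
python3 -m creep '[[[0, 0, -0.05, 0, 0, 0], [0, 0, -0.15, 0, 0, 0], [0, 0, -0.2, 0, 0, 0], [0, 0, -0.2, 0, 0, 0], [0, 0, -0.125, 0, 0, 0]]]'; python3 -m creep '[[[0, 0.1, 0, 0, 0, 0], [0.05, 0.2, 0, 0, 0, 0], [0.05, 0.2, 0, 0, 0, 0], [0.05, 0.2, 0, 0, 0, 0], [0.05, 0.2, 0, 0, 0, 0]]]';python3 -m creep '[[[0.05, 0.2, 0, 0, 0, 0], [0.05, 0.2, 0, 0, 0, 0], [0.05, 0.2, 0, 0, 0, 0], [0.05, 0.2, 0, 0, 0, 0], [0, 0.14, 0, 0, 0, 0]]]'; python3 -m creep '[[[0, 0, 0.1, 0, 0, 0], [0, 0, 0.15, 0, 0, 0], [0, 0, 0.15, 0, 0, 0], [0, 0, 0.15, 0, 0, 0], [0, 0, 0.1, 0, 0, 0]]]'; python3 -m creep '[[[0, 0, 0.03, 0, 0, 0], [0, 0, 0, 0, 0, 0]]]'
```

```text
time: 12.1
tcp_pos: [0.6244, -0.0638, 0.2096]
tool_rot: [[-1.0, 0.0, 0.004], [0.0, 1.0, 0.0], [-0.004, 0.0, -1.0]]
contact_force: [1.4, 0.3, -2.3]
gripper_width: 0.0508
grip_force: 52.9
time: 12.6
tcp_pos: [0.5831, 0.1179, 0.2066]
tool_rot: [[-1.0, 0.0, 0.001], [0.0, 1.0, 0.0], [-0.001, 0.0, -1.0]]
contact_force: [0.5, 0.7, -2.2]
gripper_width: 0.0509
grip_force: 52.9
time: 13.1
tcp_pos: [0.5419, 0.3078, 0.2066]
tool_rot: [[-1.0, -0.003, 0.0], [-0.003, 1.0, 0.001], [-0.0, 0.001, -1.0]]
contact_force: [1.4, 0.6, -2.7]
gripper_width: 0.0511
grip_force: 52.9
time: 13.6
tcp_pos: [0.5431, 0.3043, 0.0745]
tool_rot: [[-1.0, -0.0, -0.001], [-0.0, 1.0, -0.001], [0.001, -0.001, -1.0]]
contact_force: [-0.2, 0.6, -2.2]
gripper_width: 0.051
grip_force: 52.9
time: 13.8
tcp_pos: [0.5436, 0.3044, 0.0696]
tool_rot: [[-1.0, -0.0, -0.0], [-0.0, 1.0, -0.0], [0.0, -0.0, -1.0]]
contact_force: [0.1, 0.2, -2.1]
gripper_width: 0.0508
grip_force: 52.8
```

To row units: 0.004 m is 0.02, 0.002 m is 0.01.

```bash
python3 -m creep '[[[0, 0, 0.02, 0, 0, 0], [0, 0, 0.01, 0, 0, 0], [0, 0, 0.005, 0, 0, 0], [0, 0, 0, 0, 0, 0], [0, 0, 0, 0, 0, 0]]]'
```

```text
time: 14.3
tcp_pos: [0.5437, 0.3046, 0.0626]
tool_rot: [[-1.0, -0.0, 0.0], [-0.0, 1.0, 0.0], [-0.0, 0.0, -1.0]]
contact_force: [0.3, -0.5, -2.3]
gripper_width: 0.051
grip_force: 52.9
```

```bash
python3 -m creep '[[[0, 0, 0.005, 0, 0, 0], [0, 0, 0, 0, 0, 0]]]'; python3 -m creep '[[[0, 0, 0, 0, 0, 0], [0, 0, 0, 0, 0, 0], [0, 0, 0, 0, 0, 0], [0, 0, 0, 0, 0, 0], [0, 0, 0, 0, 0, 0]]]' .085;  python3 -m creep '[[[0, 0, -0.1, 0, 0, 0], [0, 0, -0.2, 0, 0, 0], [0, 0, -0.2, 0, 0, 0], [0, 0, -0.2, 0, 0, 0], [0, 0, 0, 0, 0, 0]]]'; python3 -m creep '[[[-0.059, -0.204, 0, 0, 0, 0], [-0.059, -0.204, 0, 0, 0, 0], [-0.059, -0.204, 0, 0, 0, 0], [-0.059, -0.204, 0, 0, 0, 0], [-0.059, -0.204, 0, 0, 0, 0]]]'; python3 -m creep '[[[-0.059, -0.204, 0, 0, 0, 0], [0, 0, 0, 0, 0, -0.0318], [0, 0, 0, 0, 0, -0.0293], [0, 0, 0, 0, 0, 0]]]'
python3 - <<'E'
from meas import *
for n in ('top','side'):
  s=snap(n);save(s,f'd{n}.png');P=cloud(s)
  for b in [(.57,.66,.02,.1,.1,.125),(.5,.59,.26,.34,.112,.14),(.43,.49,.27,.34,.1,.125)]:
    p=band(P,*b)
    if len(p)>9: print(len(p),rect(p),circ(p))
print(bot.get_state()['tcp_pos'])
E
```

```text
time: 14.5
tcp_pos: [0.5439, 0.3048, 0.0622]
tool_rot: [[-1.0, -0.0, 0.0], [-0.0, 1.0, 0.001], [-0.0, 0.001, -1.0]]
contact_force: [-2.6, -1.5, 11.1]
gripper_width: 0.0507
grip_force: 54.0
time: 15.0
tcp_pos: [0.5436, 0.3046, 0.0612]
tool_rot: [[-1.0, -0.0, -0.0], [-0.0, 1.0, -0.0], [0.0, -0.0, -1.0]]
contact_force: [-0.5, 0.3, -0.3]
gripper_width: 0.0851
grip_force: 0.0
time: 15.5
tcp_pos: [0.5459, 0.3057, 0.2068]
tool_rot: [[-1.0, 0.0, 0.006], [0.0, 1.0, 0.005], [-0.006, 0.005, -1.0]]
contact_force: [0.7, 1.8, -0.4]
gripper_width: 0.0852
grip_force: 0.0
time: 16.0
tcp_pos: [0.6028, 0.0989, 0.201]
tool_rot: [[-1.0, -0.0, -0.0], [-0.0, 1.0, -0.0], [0.0, -0.0, -1.0]]
contact_force: [0.2, 0.0, 1.2]
gripper_width: 0.0852
grip_force: 0.0
time: 16.4
tcp_pos: [0.6143, 0.0594, 0.2009]
tool_rot: [[-0.981, -0.192, -0.001], [-0.192, 0.981, -0.0], [0.001, 0.0, -1.0]]
contact_force: [-0.2, 0.6, -0.0]
gripper_width: 0.0848
grip_force: 0.0
308 (array([541.2, 302.5]), array([33.6, 32.5]), 88.3) (array([542.7, 302.8]), 18.1)
288 (array([459.5, 302.8]), array([32.3, 32.4]), 85.4) (array([458.3, 303. ]), 17.5)
341 (array([614.1,  60.2]), array([50.5, 54.4]), 11.1) (array([614. ,  59.3]), 36.4)
373 (array([541.8, 305.1]), array([34.6, 34. ]), 68.6) (array([542. , 304.8]), 18.0)
364 (array([458.5, 304.4]), array([31.5, 32.9]), 23.4) (array([458.8, 304.2]), 17.0)
[0.6143 0.0599 0.201 ]
```

View pics/dside.png

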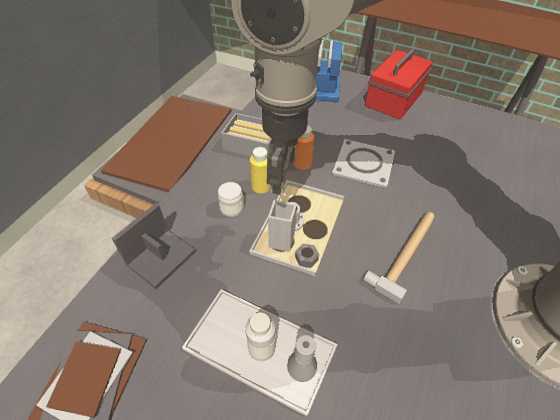

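The can (260,335) and jack (303,358) stand on the side tray, and the pads at (298,203) and (316,229) are free. The gripper is above the tube at (283,195). I grip the tube.

To row units: 0.03 m is 0.15, 0.02 m is 0.1.

```bash
python3 -m creep '[[[0, 0, 0.1, 0, 0, 0], [0, 0, 0.15, 0, 0, 0], [0, 0, 0.15, 0, 0, 0], [0, 0, 0.15, 0, 0, 0], [0, 0, 0.1, 0, 0, 0]]]';python3 -m creep '[[[0, 0, 0, 0, 0, 0], [0, 0, 0, 0, 0, 0]]]'; python3 -m creep '[[[0, 0, 0, 0, 0, 0], [0, 0, 0, 0, 0, 0], [0, 0, 0, 0, 0, 0], [0, 0, 0, 0, 0, 0], [0, 0, 0, 0, 0, 0]]]' 0 70;python3 -m creep '[[[0, 0, 0, 0, 0, 0], [0, 0, 0, 0, 0, 0], [0, 0, 0, 0, 0, 0]]]' 
```

```text
time: 17.0
tcp_pos: [0.6135, 0.0601, 0.0692]
tool_rot: [[-0.982, -0.189, -0.002], [-0.189, 0.982, -0.001], [0.002, -0.0, -1.0]]
contact_force: [-0.4, -0.1, 0.2]
gripper_width: 0.085
grip_force: 0.0
time: 17.2
tcp_pos: [0.6146, 0.0599, 0.0717]
tool_rot: [[-0.982, -0.19, -0.0], [-0.19, 0.982, -0.0], [0.0, -0.0, -1.0]]
contact_force: [1.1, 0.1, 0.1]
gripper_width: 0.085
grip_force: 0.0
time: 17.7
tcp_pos: [0.6151, 0.0601, 0.0726]
tool_rot: [[-0.982, -0.191, 0.002], [-0.191, 0.982, 0.001], [-0.002, 0.0, -1.0]]
contact_force: [-1.9, 0.8, 7.1]
gripper_width: 0.0495
grip_force: 71.1
time: 18.0
tcp_pos: [0.6151, 0.06, 0.0726]
tool_rot: [[-0.982, -0.191, 0.002], [-0.191, 0.982, 0.001], [-0.002, 0.0, -1.0]]
contact_force: [-2.6, 0.1, 8.1]
gripper_width: 0.0493
grip_force: 71.1
```

To row units: -0.04 m is -0.2, -0.03 m is -0.15, 0.1 rad is 0.0318.

```bash
python3 -m creep '[[[0, 0, -0.05, 0, 0, 0], [0, 0, -0.15, 0, 0, 0], [0, 0, -0.2, 0, 0, 0], [0, 0, -0.15, 0, 0, 0.0318], [0, 0, 0, 0, 0, 0.0293]]]'; python3 -m creep '[[[0, 0.1, 0, 0, 0, 0], [-0.015, 0.2, 0, 0, 0, 0], [-0.015, 0.2, 0, 0, 0, 0], [-0.015, 0.2, 0, 0, 0, 0], [-0.015, 0.2, 0, 0, 0, 0]]]';python3 -m creep '[[[-0.01, 0.2, 0, 0, 0, 0], [0, 0.125, 0, 0, 0, 0], [0, 0, 0.1, 0, 0, 0], [0, 0, 0.15, 0, 0, 0], [0, 0, 0.15, 0, 0, 0]]]'; python3 -m creep '[[[0, 0, 0.08, 0, 0, 0], [0, 0, 0.04, 0, 0, 0], [0, 0, 0, 0, 0, 0], [0, 0, 0, 0, 0, 0]]]'
```

```text
time: 18.5
tcp_pos: [0.6164, 0.0597, 0.1865]
tool_rot: [[-1.0, 0.004, 0.006], [0.004, 1.0, 0.002], [-0.006, 0.002, -1.0]]
contact_force: [0.2, -0.2, -4.4]
gripper_width: 0.0493
grip_force: 74.3
time: 19.0
tcp_pos: [0.6261, 0.2412, 0.1821]
tool_rot: [[-1.0, 0.0, 0.0], [0.0, 1.0, 0.0], [-0.0, 0.0, -1.0]]
contact_force: [0.8, -0.6, -4.6]
gripper_width: 0.049
grip_force: 74.1
time: 19.5
tcp_pos: [0.6283, 0.3051, 0.1013]
tool_rot: [[-1.0, -0.0, 0.001], [-0.0, 1.0, 0.0], [-0.001, 0.0, -1.0]]
contact_force: [0.5, 0.3, -4.6]
gripper_width: 0.0494
grip_force: 74.2
time: 19.9
tcp_pos: [0.6291, 0.305, 0.0786]
tool_rot: [[-1.0, 0.0, 0.001], [0.0, 1.0, 0.001], [-0.001, 0.001, -1.0]]
contact_force: [1.1, -0.7, -3.9]
gripper_width: 0.0496
grip_force: 73.9
```

To row units: 0.003 m is 0.015, 0.002 m is 0.01.

```bash
python3 -m creep '[[[0, 0, 0.015, 0, 0, 0], [0, 0, 0.01, 0, 0, 0], [0, 0, 0.005, 0, 0, 0], [0, 0, 0.005, 0, 0, 0], [0, 0, 0, 0, 0, 0]]]'
```

```text
time: 20.4
tcp_pos: [0.629, 0.3051, 0.0726]
tool_rot: [[-1.0, -0.0, 0.001], [-0.0, 1.0, 0.001], [-0.001, 0.001, -1.0]]
contact_force: [-7.2, -2.5, 20.4]
gripper_width: 0.0493
grip_force: 76.5
```

To row units: -0.041 m is -0.205, 0.002 m is 0.01.

```bash
python3 -m creep '[[[0, 0, 0, 0, 0, 0], [0, 0, 0, 0, 0, 0], [0, 0, 0, 0, 0, 0], [0, 0, 0, 0, 0, 0], [0, 0, 0, 0, 0, 0]]]' .085;  python3 -m creep '[[[0, 0, -0.1, 0, 0, 0], [0, 0, -0.15, 0, 0, 0], [0, 0, -0.2, 0, 0, 0], [0, 0, -0.2, 0, 0, 0], [0, 0, 0, 0, 0, 0]]]'; python3 -m creep '[[[0.01, -0.19, 0, 0, 0, 0], [0.01, -0.19, 0, 0, 0, 0], [0.01, -0.19, 0, 0, 0, 0], [0.01, -0.19, 0, 0, 0, 0], [0.01, -0.19, 0, 0, 0, 0]]]'; python3 -m creep '[[[0, -0.19, 0, 0, 0, 0], [0, -0.19, 0, 0, 0, 0], [0, -0.205, 0, 0, 0, 0], [0, 0, 0.1, 0, 0, 0], [0, 0, 0, 0, 0, 0]]]'
python3 - <<'E'
from meas import *
for n in ('top','side'):
  s=snap(n);save(s,f'e{n}.png');P=cloud(s)
  for b in [(.59,.67,.26,.34,.1,.125),(.59,.67,-.05,.05,.046,.06),(.59,.67,-.05,.05,.01,.019),(.5,.59,.26,.34,.112,.14),(.43,.49,.27,.34,.1,.125)]:
    p=band(P,*b)
    if len(p)>9: print(len(p),rect(p),circ(p))
print(bot.get_state()['tcp_pos'])
E
```

```text
time: 20.9
tcp_pos: [0.6284, 0.3048, 0.0702]
tool_rot: [[-1.0, -0.0, -0.0], [-0.0, 1.0, -0.0], [0.0, -0.0, -1.0]]
contact_force: [0.0, -0.0, 0.5]
gripper_width: 0.0849
grip_force: 0.0
time: 21.4
tcp_pos: [0.6309, 0.3056, 0.2063]
tool_rot: [[-1.0, 0.0, 0.007], [0.0, 1.0, 0.004], [-0.007, 0.004, -1.0]]
contact_force: [1.0, -0.7, -0.8]
gripper_width: 0.0845
grip_force: 0.0
time: 21.9
tcp_pos: [0.6181, 0.1133, 0.2]
tool_rot: [[-1.0, -0.0, -0.0], [-0.0, 1.0, -0.0], [0.0, -0.0, -1.0]]
contact_force: [1.1, 0.6, -0.3]
gripper_width: 0.0849
grip_force: 0.0
time: 22.4
tcp_pos: [0.6172, -0.0034, 0.1783]
tool_rot: [[-1.0, 0.002, -0.003], [0.002, 1.0, -0.0], [0.003, -0.0, -1.0]]
contact_force: [-0.3, 1.5, -1.2]
gripper_width: 0.0847
grip_force: 0.0
341 (array([627.8, 303.6]), array([49. , 50.9]), 0.6) (array([627.9, 304.4]), 34.6)
310 (array([541.5, 302.6]), array([33.8, 32.6]), 81.0) (array([542.2, 302.9]), 17.4)
286 (array([459.4, 302.5]), array([32.6, 32.2]), 84.4) (array([458.3, 302.8]), 17.2)
482 (array([628.9, 305.8]), array([51.7, 51.8]), 89.7) (array([628.6, 305.4]), 35.7)
211 (array([618.9,  -1.6]), array([37.4, 39.7]), 24.3) (array([618.8,  -2.3]), 20.7)
251 (array([632.3,   7.9]), array([91.8, 59.1]), 17.3) (array([633.4,  10.8]), 51.3)
371 (array([541.8, 305.3]), array([34. , 34.3]), 36.1) (array([541.9, 305.3]), 17.7)
367 (array([458.6, 304.4]), array([31.5, 33.1]), 25.6) (array([458.2, 303.8]), 17.2)
[ 0.6182 -0.0014  0.1801]
```

View pics/eside.png

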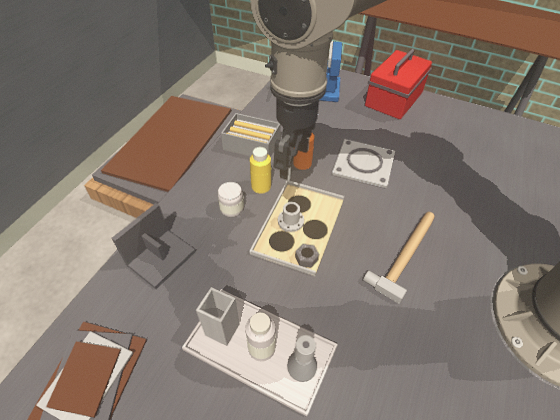

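Tube (217,315), can (260,335) and jack (303,360) all stand on the side tray. The flange at (291,217) has moved nowhere and reads (0.619,-0.002). I descend on its hub.

To row units: 0.035 m is 0.175, 0.02 m is 0.1.

```bash
python3 -m creep '[[[0, 0, 0.1, 0, 0, 0], [0, 0, 0.175, 0, 0, 0], [0, 0, 0.175, 0, 0, 0], [0, 0, 0.175, 0, 0, 0], [0, 0, 0.1, 0, 0, 0]]]';python3 -m creep '[[[0, 0, 0.03, 0, 0, 0], [0, 0, 0.02, 0, 0, 0], [0, 0, 0, 0, 0, 0]]]'; python3 -m creep '[[[0, 0, 0, 0, 0, 0], [0, 0, 0, 0, 0, 0], [0, 0, 0, 0, 0, 0], [0, 0, 0, 0, 0, 0], [0, 0, 0, 0, 0, 0]]]' 0 60;python3 -m creep '[[[0, 0, 0, 0, 0, 0], [0, 0, 0, 0, 0, 0], [0, 0, 0, 0, 0, 0]]]' 
```

```text
time: 23.0
tcp_pos: [0.6178, -0.0006, 0.0333]
tool_rot: [[-1.0, -0.002, -0.002], [-0.002, 1.0, 0.0], [0.002, 0.0, -1.0]]
contact_force: [0.5, -0.6, 0.1]
gripper_width: 0.0848
grip_force: 0.0
time: 23.3
tcp_pos: [0.6191, -0.0017, 0.0261]
tool_rot: [[-1.0, -0.001, 0.001], [-0.001, 1.0, 0.0], [-0.001, 0.0, -1.0]]
contact_force: [0.0, -0.7, -0.1]
gripper_width: 0.0852
grip_force: 0.0
time: 23.8
tcp_pos: [0.6188, -0.0021, 0.0262]
tool_rot: [[-1.0, -0.0, 0.001], [-0.0, 1.0, 0.0], [-0.001, 0.0, -1.0]]
contact_force: [-3.5, 0.8, 10.8]
gripper_width: 0.0379
grip_force: 59.2
time: 24.1
tcp_pos: [0.6188, -0.0021, 0.0262]
tool_rot: [[-1.0, -0.0, 0.001], [-0.0, 1.0, 0.0], [-0.001, 0.0, -1.0]]
contact_force: [-3.9, 0.4, 10.7]
gripper_width: 0.038
grip_force: 59.2
```

To row units: -0.04 m is -0.2, -0.03 m is -0.15.

```bash
python3 -m creep '[[[0, 0, -0.05, 0, 0, 0], [0, 0, -0.15, 0, 0, 0], [0, 0, -0.2, 0, 0, 0], [0, 0, -0.15, 0, 0, 0], [0, 0, -0.05, 0, 0, 0]]]'; python3 -m creep '[[[0.08, -0.1, 0, 0, 0, 0], [0.08, -0.2, 0, 0, 0, 0], [0.08, -0.2, 0, 0, 0, 0], [0.08, -0.2, 0, 0, 0, 0], [0.08, -0.2, 0, 0, 0, 0]]]';python3 -m creep '[[[0.08, -0.2, 0, 0, 0, 0], [0.015, -0.2, 0, 0, 0, 0], [0, -0.11, 0, 0, 0, 0], [0, 0, 0, 0, 0, 0]]]'; python3 -m creep '[[[0, 0, 0.1, 0, 0, 0], [0, 0, 0.15, 0, 0, 0], [0, 0, 0.1, 0, 0, 0], [0, 0, 0, 0, 0, 0], [0, 0, 0, 0, 0, 0]]]'
python3 - <<'E'
from meas import *
s=snap('side');save(s,'f.png');P=cloud(s);p=band(P,.47,.57,-.34,-.23,.0131,.022);print(len(p),rect(p),circ(p));print(bot.get_state()['tcp_pos'])
E
```

```text
time: 24.6
tcp_pos: [0.6197, -0.0024, 0.1487]
tool_rot: [[-1.0, 0.0, 0.004], [0.0, 1.0, 0.001], [-0.004, 0.001, -1.0]]
contact_force: [0.5, -0.5, -6.4]
gripper_width: 0.0381
grip_force: 61.4
time: 25.1
tcp_pos: [0.537, -0.1834, 0.1446]
tool_rot: [[-1.0, -0.0, -0.001], [-0.0, 1.0, 0.0], [0.001, 0.0, -1.0]]
contact_force: [0.5, -0.7, -4.7]
gripper_width: 0.0379
grip_force: 61.5
time: 25.5
tcp_pos: [0.5179, -0.2879, 0.1447]
tool_rot: [[-1.0, 0.005, -0.001], [0.005, 1.0, -0.001], [0.001, -0.001, -1.0]]
contact_force: [1.0, -0.2, -5.1]
gripper_width: 0.0377
grip_force: 61.8
time: 26.0
tcp_pos: [0.5193, -0.2838, 0.0752]
tool_rot: [[-1.0, -0.0, -0.001], [-0.0, 1.0, 0.0], [0.001, 0.0, -1.0]]
contact_force: [1.1, 0.6, -4.2]
gripper_width: 0.0379
grip_force: 61.6
158 (array([ 518.1, -275.8]), array([95.7, 85.1]), 5.8) (array([ 519.1, -282.6]), 49.7)
[ 0.5198 -0.2842  0.076 ]
```

View pics/f.png

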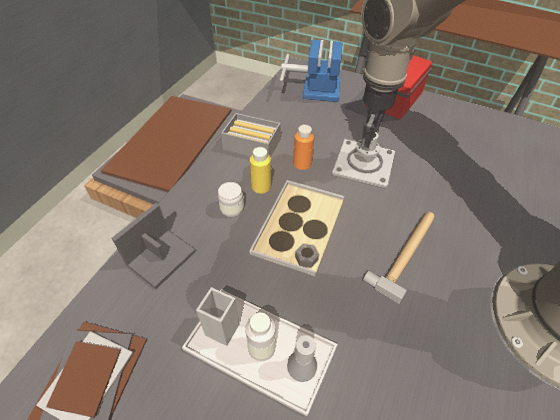

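The flange hangs over the ring at (367,158) and is centred to a couple of mm. I lower it to the plate.

To row units: 0.02 m is 0.1, 0.012 m is 0.06.

```bash
python3 -m creep '[[[0, 0, 0.1, 0, 0, 0], [0, 0, 0.06, 0, 0, 0], [0, 0, 0.03, 0, 0, 0], [0, 0, 0.015, 0, 0, 0], [0, 0, 0, 0, 0, 0]]]'; python3 -m creep '[[[0, 0, 0.005, 0, 0, 0], [0, 0, 0.005, 0, 0, 0], [0, 0, 0.005, 0, 0, 0], [0, 0, 0, 0, 0, 0]]]'
```

```text
time: 26.55
tcp_pos: [0.5195, -0.2843, 0.0344]
tool_rot: [[-1.0, -0.0, -0.0], [-0.0, 1.0, -0.0], [0.0, -0.0, -1.0]]
contact_force: [0.5, -1.0, -4.3]
gripper_width: 0.0379
grip_force: 61.7
time: 26.95
tcp_pos: [0.5198, -0.2843, 0.0323]
tool_rot: [[-1.0, -0.0, 0.001], [-0.0, 1.0, 0.0], [-0.001, 0.0, -1.0]]
contact_force: [-4.2, 3.4, 10.4]
gripper_width: 0.0378
grip_force: 63.5
```

The rows are not in the units I measure in: shifts go in shares of 0.2 m and turns go in shares of 180 degrees. I convert before sending: -0.04 m is -0.2, -0.03 m is -0.15.

```bash
python3 -m creep '[[[0, 0, 0, 0, 0, 0], [0, 0, 0, 0, 0, 0], [0, 0, 0, 0, 0, 0], [0, 0, 0, 0, 0, 0], [0, 0, 0, 0, 0, 0]]]' .085;  python3 -m creep '[[[0, 0, -0.1, 0, 0, 0], [0, 0, -0.15, 0, 0, 0], [0, 0, -0.2, 0, 0, 0], [0, 0, -0.2, 0, 0, 0], [0, 0, -0.2, 0, 0, 0]]]';python3 -m creep '[[[0, 0.15, 0, 0, 0, 0], [-0.01, 0.2, 0, 0, 0, 0], [-0.01, 0.2, 0, 0, 0, 0], [-0.01, 0.2, 0, 0, 0, 0], [-0.01, 0.2, 0, 0, 0, 0]]]'
python3 - <<'E'
from meas import *
s=snap('side');save(s,'g.png');P=cloud(s)
for b in [(.47,.57,-.34,-.23,.05,.07),(.48,.57,-.33,-.23,.0175,.03)]:
  p=band(P,*b)
  if len(p)>9:print(len(p),rect(p),circ(p),np.median(p[:,2]))
print(bot.get_state()['tcp_pos'])
im=cv2.cvtColor(s['img'],cv2.COLOR_RGB2BGR)[110:200,310:430];cv2.imwrite('pics/gc.png',cv2.resize(im,None,fx=5,fy=5,interpolation=cv2.INTER_CUBIC))
E
```

```text
time: 27.45
tcp_pos: [0.5195, -0.2842, 0.0313]
tool_rot: [[-1.0, -0.0, -0.0], [-0.0, 1.0, -0.0], [0.0, -0.0, -1.0]]
contact_force: [-0.5, 0.5, -0.1]
gripper_width: 0.0846
grip_force: 0.0
time: 27.95
tcp_pos: [0.5192, -0.2842, 0.2029]
tool_rot: [[-1.0, 0.0, -0.0], [0.0, 1.0, -0.0], [0.0, -0.0, -1.0]]
contact_force: [0.7, 0.3, -0.8]
gripper_width: 0.0851
grip_force: 0.0
time: 28.45
tcp_pos: [0.5273, -0.0927, 0.2015]
tool_rot: [[-1.0, -0.0, 0.0], [-0.0, 1.0, 0.0], [-0.0, 0.0, -1.0]]
contact_force: [0.9, -0.4, -0.2]
gripper_width: 0.0849
grip_force: 0.0
151 (array([ 520. , -282.5]), array([39.7, 40. ]), 50.1) (array([ 519.7, -283. ]), 21.6) 0.05951871763055072
169 (array([ 519. , -271.2]), array([73.2, 73.7]), 89.3) (array([ 522.5, -275.1]), 44.8) 0.02016222761176245
[ 0.5279 -0.0858  0.2011]
```

View pics/gc.png

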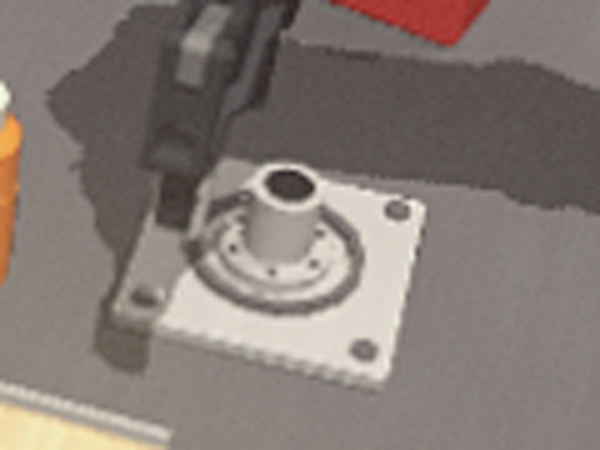

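The flange sits flat inside the ring (hub top at (290,183) in the crop, measured height 0.0595 m, centred at (0.5200,-0.2825)). Now the can goes back.

To row units: 0.04 m is 0.2, -0.002 m is -0.01.

```bash
python3 -m creep '[[[-0.01, 0.2, 0, 0, 0, 0], [-0.01, 0.2, 0, 0, 0, 0], [-0.01, 0.2, 0, 0, 0, 0], [-0.01, 0.2, 0, 0, 0, 0], [-0.01, 0.2, 0, 0, 0, 0]]]'; python3 -m creep '[[[-0.01, 0.2, 0, 0, 0, 0], [-0.01, 0.2, 0, 0, 0, 0], [-0.01, 0.2, 0, 0, 0, 0], [0, 0.2, 0, 0, 0, 0], [0, 0.15, 0, 0, 0, 0]]]';python3 -m creep '[[[0, 0, 0.1, 0, 0, 0], [0, 0, 0.05, 0, 0, 0], [0, 0, 0, 0, 0, 0], [0, 0, 0, 0, 0, 0]]]'
```

```text
time: 29.0
tcp_pos: [0.5373, 0.1073, 0.2014]
tool_rot: [[-1.0, 0.0, 0.0], [0.0, 1.0, 0.0], [-0.0, 0.0, -1.0]]
contact_force: [0.9, -0.2, -0.5]
gripper_width: 0.0851
grip_force: 0.0
time: 29.5
tcp_pos: [0.5429, 0.2985, 0.2012]
tool_rot: [[-1.0, -0.002, -0.0], [-0.002, 1.0, 0.0], [0.0, 0.0, -1.0]]
contact_force: [0.0, -0.0, -0.0]
gripper_width: 0.0853
grip_force: 0.0
time: 29.9
tcp_pos: [0.5437, 0.2948, 0.1716]
tool_rot: [[-1.0, 0.001, -0.0], [0.001, 1.0, -0.0], [0.0, -0.0, -1.0]]
contact_force: [1.0, -0.2, -0.2]
gripper_width: 0.0849
grip_force: 0.0
```

To row units: 0.03 m is 0.15, 0.02 m is 0.1.

```bash
python3 -m creep '[[[0, 0.0475, 0, 0, 0, 0], [0, 0, 0.1, 0, 0, 0], [0, 0, 0.15, 0, 0, 0], [0, 0, 0.15, 0, 0, 0], [0, 0, 0.1, 0, 0, 0]]]';python3 -m creep '[[[0, 0, 0.05, 0, 0, 0], [0, 0, 0, 0, 0, 0], [0, 0, 0, 0, 0, 0]]]'; python3 -m creep '[[[0, 0, 0, 0, 0, 0], [0, 0, 0, 0, 0, 0], [0, 0, 0, 0, 0, 0], [0, 0, 0, 0, 0, 0], [0, 0, 0, 0, 0, 0]]]' 0 50;python3 -m creep '[[[0, 0, 0, 0, 0, 0], [0, 0, 0, 0, 0, 0], [0, 0, 0, 0, 0, 0]]]' 
```

```text
time: 30.4
tcp_pos: [0.5432, 0.3057, 0.0702]
tool_rot: [[-1.0, -0.0, -0.0], [-0.0, 1.0, 0.0], [0.0, 0.0, -1.0]]
contact_force: [-0.0, 0.2, 0.3]
gripper_width: 0.0851
grip_force: 0.0
time: 30.7
tcp_pos: [0.544, 0.3057, 0.0624]
tool_rot: [[-1.0, 0.0, 0.001], [0.0, 1.0, 0.001], [-0.001, 0.001, -1.0]]
contact_force: [-0.3, 0.1, 0.6]
gripper_width: 0.0847
grip_force: 0.0
time: 31.2
tcp_pos: [0.5439, 0.3055, 0.0625]
tool_rot: [[-1.0, 0.0, 0.001], [0.0, 1.0, 0.001], [-0.001, 0.001, -1.0]]
contact_force: [-2.0, -1.5, 10.2]
gripper_width: 0.0502
grip_force: 51.0
time: 31.5
tcp_pos: [0.544, 0.3055, 0.0625]
tool_rot: [[-1.0, 0.0, 0.001], [0.0, 1.0, 0.001], [-0.001, 0.001, -1.0]]
contact_force: [-1.8, -1.2, 9.7]
gripper_width: 0.0505
grip_force: 51.0
```

To row units: -0.04 m is -0.2, -0.03 m is -0.15.

```bash
python3 -m creep '[[[0, 0, -0.05, 0, 0, 0], [0, 0, -0.15, 0, 0, 0], [0, 0, -0.2, 0, 0, 0], [0, 0, -0.2, 0, 0, 0], [0, 0, -0.05, 0, 0, 0]]]'; python3 -m creep '[[[0, -0.1, 0, 0, 0, 0], [-0.045, -0.2, 0, 0, 0, 0], [-0.045, -0.2, 0, 0, 0, 0], [-0.045, -0.2, 0, 0, 0, 0], [-0.045, -0.2, 0, 0, 0, 0]]]';python3 -m creep '[[[-0.045, -0.2, 0, 0, 0, 0], [-0.045, -0.2, 0, 0, 0, 0], [-0.045, -0.2, 0, 0, 0, 0], [-0.045, -0.2, 0, 0, 0, 0], [-0.045, -0.145, 0, 0, 0, 0]]]'; python3 -m creep '[[[0, 0, 0.1, 0, 0, 0], [0, 0, 0.15, 0, 0, 0], [0, 0, 0.15, 0, 0, 0], [0, 0, 0.15, 0, 0, 0], [0, 0, 0.05, 0, 0, 0]]]'; python3 -m creep '[[[0, 0, 0, 0, 0, 0], [0, 0, 0, 0, 0, 0]]]'
```

```text
time: 32.0
tcp_pos: [0.5451, 0.306, 0.1965]
tool_rot: [[-1.0, 0.0, 0.005], [0.0, 1.0, 0.004], [-0.005, 0.004, -1.0]]
contact_force: [1.3, -0.5, -2.5]
gripper_width: 0.0503
grip_force: 53.1
time: 32.5
tcp_pos: [0.5789, 0.123, 0.1907]
tool_rot: [[-1.0, -0.0, -0.001], [-0.0, 1.0, -0.0], [0.001, -0.0, -1.0]]
contact_force: [0.7, -0.2, -2.4]
gripper_width: 0.0509
grip_force: 53.0
time: 33.0
tcp_pos: [0.6235, -0.0674, 0.1907]
tool_rot: [[-1.0, 0.002, -0.001], [0.002, 1.0, -0.001], [0.001, -0.001, -1.0]]
contact_force: [0.1, 0.5, -2.1]
gripper_width: 0.0505
grip_force: 53.0
time: 33.5
tcp_pos: [0.6219, -0.064, 0.0679]
tool_rot: [[-1.0, 0.0, -0.005], [0.0, 1.0, -0.0], [0.005, -0.0, -1.0]]
contact_force: [-0.6, 0.5, -2.5]
gripper_width: 0.0506
grip_force: 52.9
time: 33.7
tcp_pos: [0.6249, -0.064, 0.0723]
tool_rot: [[-1.0, 0.0, 0.001], [0.0, 1.0, -0.0], [-0.001, -0.0, -1.0]]
contact_force: [0.1, -0.0, -2.5]
gripper_width: 0.0509
grip_force: 53.0
```

To row units: 0.005 m is 0.025, 0.003 m is 0.015.

```bash
python3 -m creep '[[[0, 0, 0.025, 0, 0, 0], [0, 0, 0.015, 0, 0, 0], [0, 0, 0.01, 0, 0, 0], [0, 0, 0.005, 0, 0, 0], [0, 0, 0, 0, 0, 0]]]'
```

```text
time: 34.2
tcp_pos: [0.6253, -0.0638, 0.0624]
tool_rot: [[-1.0, 0.0, 0.002], [0.0, 1.0, 0.001], [-0.002, 0.001, -1.0]]
contact_force: [-8.3, -0.4, 25.8]
gripper_width: 0.0506
grip_force: 55.4
```

```bash
python3 -m creep '[[[0, 0, 0, 0, 0, 0], [0, 0, 0, 0, 0, 0], [0, 0, 0, 0, 0, 0], [0, 0, 0, 0, 0, 0], [0, 0, 0, 0, 0, 0]]]' .085;  python3 -m creep '[[[0, 0, -0.1, 0, 0, 0], [0, 0, -0.2, 0, 0, 0], [0, 0, -0.2, 0, 0, 0], [0, 0, -0.2, 0, 0, 0], [0, 0, 0, 0, 0, 0]]]';python3 -m creep '[[[0.082, 0.184, 0, 0, 0, 0], [0.082, 0.184, 0, 0, 0, 0], [0.082, 0.184, 0, 0, 0, 0], [0.082, 0.184, 0, 0, 0, 0], [0.082, 0.184, 0, 0, 0, 0]]]';python3 -m creep '[[[0.082, 0.184, 0, 0, 0, 0], [0.082, 0.184, 0, 0, 0, 0], [0.082, 0.184, 0, 0, 0, 0], [0.082, 0.184, 0, 0, 0, 0], [0.082, 0.184, 0, 0, 0, 0]]]';python3 -m creep '[[[0, 0, 0.1, 0, 0, 0], [0, 0, 0.05, 0, 0, 0], [0, 0, 0, 0, 0, 0], [0, 0, 0, 0, 0, 0]]]'
python3 - <<'E'
from meas import *
for n in ('top','side'):
  s=snap(n);save(s,f'k{n}.png');P=cloud(s)
  for b in [(.6,.65,-.09,-.035,.112,.135),(.43,.49,.27,.34,.1,.125),(.5,.58,.04,.12,.02,.035),(.7,.82,-.03,.06,.05,.08)]:
    p=band(P,*b)
    if len(p)>9: print(len(p),rect(p),circ(p))
print(bot.get_state()['tcp_pos'])
E
```

```text
time: 34.7
tcp_pos: [0.6244, -0.0637, 0.0602]
tool_rot: [[-1.0, -0.0, -0.0], [-0.0, 1.0, -0.0], [0.0, -0.0, -1.0]]
contact_force: [0.6, 0.9, 0.2]
gripper_width: 0.085
grip_force: 0.0
time: 35.2
tcp_pos: [0.6269, -0.0642, 0.2057]
tool_rot: [[-1.0, 0.0, 0.008], [0.0, 1.0, 0.0], [-0.008, 0.0, -1.0]]
contact_force: [0.9, 0.4, -0.4]
gripper_width: 0.0849
grip_force: 0.0
time: 35.7
tcp_pos: [0.5415, 0.1216, 0.2]
tool_rot: [[-1.0, -0.0, -0.0], [-0.0, 1.0, -0.0], [0.0, -0.0, -1.0]]
contact_force: [0.5, -0.0, 0.4]
gripper_width: 0.0849
grip_force: 0.0
time: 36.2
tcp_pos: [0.4595, 0.3056, 0.2001]
tool_rot: [[-1.0, -0.0, -0.0], [-0.0, 1.0, -0.0], [0.0, -0.0, -1.0]]
contact_force: [0.9, -0.0, 1.1]
gripper_width: 0.0852
grip_force: 0.0
time: 36.6
tcp_pos: [0.461, 0.3032, 0.1704]
tool_rot: [[-1.0, 0.002, -0.0], [0.002, 1.0, -0.001], [0.0, -0.001, -1.0]]
contact_force: [1.2, -0.6, -0.0]
gripper_width: 0.0851
grip_force: 0.0
315 (array([624.4, -64.9]), array([33.4, 33.8]), 88.6) (array([624.6, -64.9]), 17.6)
108 (array([462.8, 303.3]), array([29.8, 25. ]), 74.0) (array([459.5, 303.2]), 16.8)
506 (array([543.4,  79.1]), array([51.6, 46.4]), 75.9) (array([543.9,  79.6]), 26.6)
762 (array([768.5,  19. ]), array([57.8, 58.1]), 13.7) (array([768.9,  18.7]), 29.9)
179 (array([451.2, 304.3]), array([15.9, 32.4]), 1.6) (array([454.7, 304.4]), 16.3)
413 (array([768.7,  20.8]), array([55.1, 54.9]), 90.0) (array([769.2,  20.5]), 30.0)
[0.4611 0.3037 0.1709]
```

Can is back within 2 mm of its start; the nut and tin have not moved. Jack next.

To row units: 0.03 m is 0.15, 0.001 m is 0.005.

```bash
python3 -m creep '[[[0, 0.005, 0.1, 0, 0, 0], [0, 0, 0.15, 0, 0, 0], [0, 0, 0.125, 0, 0, 0], [0, 0, 0.075, 0, 0, 0], [0, 0, 0.02, 0, 0, 0]]]';python3 -m creep '[[[0, 0, 0, 0, 0, 0], [0, 0, 0, 0, 0, 0], [0, 0, 0, 0, 0, 0]]]'; python3 -m creep '[[[0, 0, 0, 0, 0, 0], [0, 0, 0, 0, 0, 0], [0, 0, 0, 0, 0, 0], [0, 0, 0, 0, 0, 0], [0, 0, 0, 0, 0, 0]]]' 0 60;python3 -m creep '[[[0, 0, 0, 0, 0, 0], [0, 0, 0, 0, 0, 0], [0, 0, 0, 0, 0, 0]]]' 
```

```text
time: 37.2
tcp_pos: [0.4602, 0.3045, 0.0753]
tool_rot: [[-1.0, 0.001, -0.001], [0.001, 1.0, -0.001], [0.001, -0.001, -1.0]]
contact_force: [0.1, -0.4, 0.3]
gripper_width: 0.0849
grip_force: 0.0
time: 37.5
tcp_pos: [0.461, 0.3056, 0.0774]
tool_rot: [[-1.0, 0.0, 0.001], [0.0, 1.0, 0.001], [-0.001, 0.001, -1.0]]
contact_force: [0.4, -0.5, -0.6]
gripper_width: 0.0847
grip_force: 0.0
time: 38.0
tcp_pos: [0.4605, 0.3053, 0.0766]
tool_rot: [[-1.0, -0.0, 0.0], [-0.0, 1.0, 0.0], [-0.0, 0.0, -1.0]]
contact_force: [-1.1, -1.3, 5.6]
gripper_width: 0.0322
grip_force: 59.1
time: 38.3
tcp_pos: [0.4605, 0.3053, 0.0766]
tool_rot: [[-1.0, -0.0, 0.0], [-0.0, 1.0, 0.0], [-0.0, 0.0, -1.0]]
contact_force: [-1.2, -0.9, 5.5]
gripper_width: 0.0329
grip_force: 59.1
```

To row units: -0.04 m is -0.2, -0.02 m is -0.1.

```bash
python3 -m creep '[[[0, 0, -0.05, 0, 0, 0], [0, 0, -0.15, 0, 0, 0], [0, 0, -0.2, 0, 0, 0], [0, 0, -0.1, 0, 0, 0], [0, 0, -0.05, 0, 0, 0]]]'; python3 -m creep '[[[0, -0.1, 0, 0, 0, 0], [-0.055, -0.175, 0, 0, 0, 0], [-0.055, -0.175, 0, 0, 0, 0], [-0.055, -0.175, 0, 0, 0, 0], [-0.055, -0.175, 0, 0, 0, 0]]]';python3 -m creep '[[[-0.055, -0.175, 0, 0, 0, 0], [-0.055, -0.175, 0, 0, 0, 0], [-0.055, -0.175, 0, 0, 0, 0], [-0.055, -0.175, 0, 0, 0, 0], [-0.0525, -0.055, 0, 0, 0, 0]]]'; python3 -m creep '[[[0, 0, 0.1, 0, 0, 0], [0, 0, 0.15, 0, 0, 0], [0, 0, 0.15, 0, 0, 0], [0, 0, 0.075, 0, 0, 0], [0, 0, 0.025, 0, 0, 0]]]'; python3 -m creep '[[[0, 0, 0, 0, 0, 0], [0, 0, 0, 0, 0, 0]]]'
```

```text
time: 38.8
tcp_pos: [0.4609, 0.3056, 0.1886]
tool_rot: [[-1.0, -0.0, 0.002], [-0.0, 1.0, 0.002], [-0.002, 0.002, -1.0]]
contact_force: [-0.2, 0.2, -5.0]
gripper_width: 0.0326
grip_force: 61.3
time: 39.3
tcp_pos: [0.5038, 0.1431, 0.1854]
tool_rot: [[-1.0, -0.0, -0.002], [-0.0, 1.0, -0.001], [0.002, -0.001, -1.0]]
contact_force: [0.2, 0.5, -5.1]
gripper_width: 0.0329
grip_force: 61.0
time: 39.8
tcp_pos: [0.5581, -0.0105, 0.1855]
tool_rot: [[-1.0, 0.004, -0.002], [0.004, 1.0, -0.002], [0.002, -0.002, -1.0]]
contact_force: [-0.5, -0.5, -4.3]
gripper_width: 0.0328
grip_force: 61.3
time: 40.3
tcp_pos: [0.5571, -0.006, 0.0838]
tool_rot: [[-1.0, -0.0, -0.004], [-0.0, 1.0, -0.001], [0.004, -0.001, -1.0]]
contact_force: [-0.1, 0.5, -4.3]
gripper_width: 0.0326
grip_force: 61.1
time: 40.5
tcp_pos: [0.5592, -0.0058, 0.0869]
tool_rot: [[-1.0, -0.0, 0.001], [-0.0, 1.0, -0.0], [-0.001, -0.0, -1.0]]
contact_force: [-0.5, 0.4, -5.1]
gripper_width: 0.0326
grip_force: 61.1
```

To row units: 0.005 m is 0.025, 0.003 m is 0.015.

```bash
python3 -m creep '[[[0, 0, 0.025, 0, 0, 0], [0, 0, 0.015, 0, 0, 0], [0, 0, 0.005, 0, 0, 0], [0, 0, 0.005, 0, 0, 0], [0, 0, 0, 0, 0, 0]]]';python3 -m creep '[[[0, 0, 0.005, 0, 0, 0], [0, 0, 0, 0, 0, 0]]]'
```

```text
time: 41.0
tcp_pos: [0.5591, -0.0058, 0.0766]
tool_rot: [[-1.0, -0.0, 0.0], [-0.0, 1.0, 0.0], [-0.0, 0.0, -1.0]]
contact_force: [-0.8, 0.0, 0.3]
gripper_width: 0.0328
grip_force: 61.9
time: 41.2
tcp_pos: [0.5594, -0.0059, 0.0765]
tool_rot: [[-1.0, 0.0, 0.001], [0.0, 1.0, 0.0], [-0.001, 0.0, -1.0]]
contact_force: [-6.4, -0.6, 19.3]
gripper_width: 0.0331
grip_force: 64.1
```

To row units: -0.04 m is -0.2, 0.0389 m is 0.1945.

```bash
python3 -m creep '[[[0, 0, 0, 0, 0, 0], [0, 0, 0, 0, 0, 0], [0, 0, 0, 0, 0, 0], [0, 0, 0, 0, 0, 0], [0, 0, 0, 0, 0, 0]]]' .085;  python3 -m creep '[[[0, 0, -0.1, 0, 0, 0], [0, 0, -0.15, 0, 0, 0], [0, 0, -0.2, 0, 0, 0], [0, 0, -0.2, 0, 0, 0], [0, 0, 0, 0, 0, 0]]]';python3 -m creep '[[[-0.0435, 0.1945, 0, 0, 0, 0], [-0.0435, 0.1945, 0, 0, 0, 0], [-0.0435, 0.1945, 0, 0, 0, 0], [-0.0435, 0.1945, 0, 0, 0, 0], [-0.0435, 0.1945, 0, 0, 0, 0]]]';python3 -m creep '[[[-0.0435, 0.1945, 0, 0, 0, 0], [-0.0435, 0.1945, 0, 0, 0, 0], [-0.0435, 0.1945, 0, 0, 0, 0], [0, 0, 0.1, 0, 0, 0], [0, 0, 0.05, 0, 0, 0]]]';python3 -m creep '[[[0, 0, 0, 0, 0, 0], [0, 0, 0, 0, 0, 0]]]'
python3 - <<'E'
from meas import *
for n in ('top','side'):
  s=snap(n);save(s,f'm{n}.png');P=cloud(s)
  for b in [(.6,.65,-.09,-.035,.112,.135),(.53,.58,-.035,.025,.1,.125),(.58,.67,.27,.34,.1,.125)]:
    p=band(P,*b)
    if len(p)>9: print(len(p),rect(p),circ(p))
print(bot.get_state()['tcp_pos'])
E
```

```text
time: 41.7
tcp_pos: [0.559, -0.0057, 0.0753]
tool_rot: [[-1.0, -0.0, -0.0], [-0.0, 1.0, -0.0], [0.0, -0.0, -1.0]]
contact_force: [-0.1, -0.6, 0.6]
gripper_width: 0.0855
grip_force: 0.0
time: 42.2
tcp_pos: [0.5614, -0.0058, 0.2103]
tool_rot: [[-1.0, 0.0, 0.007], [0.0, 1.0, 0.001], [-0.007, 0.001, -1.0]]
contact_force: [0.3, -0.1, -0.3]
gripper_width: 0.0849
grip_force: 0.0
time: 42.7
tcp_pos: [0.6025, 0.1904, 0.205]
tool_rot: [[-1.0, -0.0, -0.0], [-0.0, 1.0, -0.0], [0.0, -0.0, -1.0]]
contact_force: [1.0, -0.7, 1.0]
gripper_width: 0.085
grip_force: 0.0
time: 43.2
tcp_pos: [0.6276, 0.3063, 0.1731]
tool_rot: [[-1.0, -0.002, -0.002], [-0.002, 1.0, -0.001], [0.002, -0.001, -1.0]]
contact_force: [-1.2, -0.9, -1.2]
gripper_width: 0.085
grip_force: 0.0
time: 43.4
tcp_pos: [0.6288, 0.3042, 0.1756]
tool_rot: [[-1.0, 0.001, -0.0], [0.001, 1.0, -0.001], [0.0, -0.001, -1.0]]
contact_force: [-0.3, -0.0, 0.6]
gripper_width: 0.085
grip_force: 0.0
313 (array([624.2, -64.9]), array([33.4, 33.3]), 89.5) (array([624.5, -64.8]), 17.4)
287 (array([558.6,  -6.4]), array([31.7, 31.7]), 88.6) (array([558.2,  -6.8]), 16.8)
150 (array([617.5, 303.2]), array([50.7, 29.1]), 89.2) (array([617.3, 304.4]), 27.9)
172 (array([622.3, -63.2]), array([34.8, 33. ]), 88.0) (array([623.3, -63.4]), 18.3)
195 (array([557.8,  -5. ]), array([31.3, 32.7]), 73.9) (array([558.4,  -6. ]), 17.6)
474 (array([628.9, 305.8]), array([53. , 51.1]), 89.0) (array([628.5, 305.2]), 35.2)
[0.629  0.3046 0.1763]
```

View pics/mside.png

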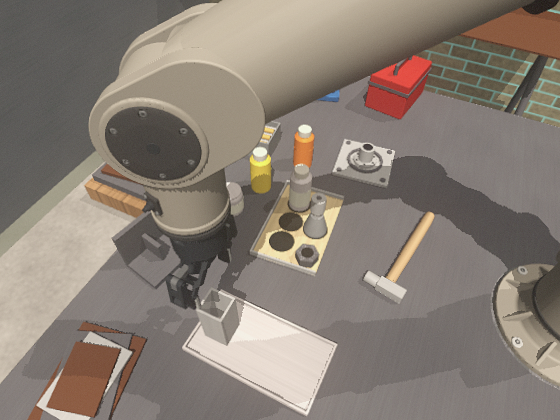

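Can (301,188) and jack (316,217) stand on their pads, 2 mm from their start. The flange sits in the ring at (366,155), and the tube waits at (218,315). Now the tube.

To row units: 0.03 m is 0.15, 0.02 m is 0.1.

```bash
python3 -m creep '[[[0, 0.0025, 0.1, 0, 0, 0], [0, 0, 0.15, 0, 0, 0], [0, 0, 0.15, 0, 0, 0], [0, 0, 0.09, 0, 0, 0], [0, 0, 0.025, 0, 0, 0]]]';python3 -m creep '[[[0, 0, 0, 0, 0, 0], [0, 0, 0, 0, 0, 0], [0, 0, 0, 0, 0, 0]]]'; python3 -m creep '[[[0, 0, 0, 0, 0, 0], [0, 0, 0, 0, 0, 0], [0, 0, 0, 0, 0, 0], [0, 0, 0, 0, 0, 0], [0, 0, 0, 0, 0, 0]]]' 0 70;python3 -m creep '[[[0, 0, 0, 0, 0, 0], [0, 0, 0, 0, 0, 0], [0, 0, 0, 0, 0, 0]]]' 
```

```text
time: 44.0
tcp_pos: [0.6279, 0.3054, 0.0709]
tool_rot: [[-1.0, 0.0, -0.002], [0.0, 1.0, -0.001], [0.002, -0.001, -1.0]]
contact_force: [-0.2, -0.4, 0.3]
gripper_width: 0.0852
grip_force: 0.0
time: 44.3
tcp_pos: [0.6293, 0.3063, 0.0738]
tool_rot: [[-1.0, 0.0, 0.002], [0.0, 1.0, 0.001], [-0.002, 0.001, -1.0]]
contact_force: [-0.4, 0.7, -0.0]
gripper_width: 0.0851
grip_force: 0.0
time: 44.8
tcp_pos: [0.6287, 0.3061, 0.0729]
tool_rot: [[-1.0, -0.0, 0.0], [-0.0, 1.0, 0.0], [-0.0, 0.0, -1.0]]
contact_force: [-1.7, -1.0, 6.9]
gripper_width: 0.0497
grip_force: 71.7
time: 45.1
tcp_pos: [0.6287, 0.3061, 0.0729]
tool_rot: [[-1.0, -0.0, 0.0], [-0.0, 1.0, 0.0], [-0.0, 0.0, -1.0]]
contact_force: [-2.1, -1.3, 5.9]
gripper_width: 0.0492
grip_force: 71.7
```

To row units: -0.04 m is -0.2, -0.03 m is -0.15.

```bash
python3 -m creep '[[[0, 0, -0.05, 0, 0, 0], [0, 0, -0.15, 0, 0, 0], [0, 0, -0.2, 0, 0, 0], [0, 0, -0.1, 0, 0, 0], [0, 0, -0.05, 0, 0, 0]]]'; python3 -m creep '[[[0, -0.1, 0, 0, 0, 0], [0.015, -0.2, 0, 0, 0, 0], [0.015, -0.2, 0, 0, 0, 0], [0.015, -0.2, 0, 0, 0, 0], [0.015, -0.2, 0, 0, 0, 0]]]';python3 -m creep '[[[0.01, -0.2, 0, 0, 0, 0], [0, -0.13, 0, 0, 0, 0], [0, 0, 0, 0, 0, -0.0318], [0, 0, 0, 0, 0, -0.0293], [0, 0, 0, 0, 0, 0]]]'; python3 -m creep '[[[0, 0, 0.1, 0, 0, 0], [0, 0, 0.15, 0, 0, 0], [0, 0, 0.15, 0, 0, 0], [0, 0, 0.075, 0, 0, 0], [0, 0, 0.025, 0, 0, 0]]]'; python3 -m creep '[[[0, 0, 0, 0, 0, 0], [0, 0, 0, 0, 0, 0]]]'
```

```text
time: 45.6
tcp_pos: [0.6291, 0.3062, 0.1849]
tool_rot: [[-1.0, -0.0, 0.002], [-0.0, 1.0, 0.001], [-0.002, 0.001, -1.0]]
contact_force: [-0.2, 0.8, -4.4]
gripper_width: 0.0494
grip_force: 74.2
time: 46.1
tcp_pos: [0.6153, 0.1237, 0.1812]
tool_rot: [[-1.0, 0.0, -0.002], [0.0, 1.0, -0.001], [0.002, -0.001, -1.0]]
contact_force: [1.7, 0.4, -3.3]
gripper_width: 0.0491
grip_force: 74.2
time: 46.6
tcp_pos: [0.6137, 0.0591, 0.1813]
tool_rot: [[-0.981, -0.192, -0.002], [-0.192, 0.981, -0.0], [0.002, -0.0, -1.0]]
contact_force: [-0.1, 0.1, -4.9]
gripper_width: 0.0494
grip_force: 74.0
time: 47.1
tcp_pos: [0.6134, 0.0597, 0.0804]
tool_rot: [[-0.982, -0.19, -0.003], [-0.19, 0.982, -0.001], [0.003, -0.0, -1.0]]
contact_force: [-0.3, -0.4, -4.1]
gripper_width: 0.0495
grip_force: 74.0
time: 47.3
tcp_pos: [0.6153, 0.06, 0.0834]
tool_rot: [[-0.982, -0.19, 0.001], [-0.19, 0.982, 0.0], [-0.001, -0.0, -1.0]]
contact_force: [0.1, 0.3, -3.4]
gripper_width: 0.0496
grip_force: 74.0
```

To row units: 0.005 m is 0.025, 0.003 m is 0.015.

```bash
python3 -m creep '[[[0, 0, 0.025, 0, 0, 0], [0, 0, 0.015, 0, 0, 0], [0, 0, 0.0075, 0, 0, 0], [0, 0, 0.005, 0, 0, 0], [0, 0, 0, 0, 0, 0]]]';python3 -m creep '[[[0, 0, 0.005, 0, 0, 0], [0, 0, 0, 0, 0, 0]]]'
```

```text
time: 47.8
tcp_pos: [0.6147, 0.06, 0.0728]
tool_rot: [[-0.982, -0.191, 0.0], [-0.191, 0.982, 0.0], [-0.0, 0.0, -1.0]]
contact_force: [-5.4, 0.0, 11.7]
gripper_width: 0.0492
grip_force: 75.9
time: 48.0
tcp_pos: [0.6149, 0.06, 0.0728]
tool_rot: [[-0.982, -0.191, 0.001], [-0.191, 0.982, 0.001], [-0.001, 0.001, -1.0]]
contact_force: [-11.0, -1.1, 26.6]
gripper_width: 0.0495
grip_force: 77.8
```

Release, retreat upward and toward +y, and check.

To row units: -0.04 m is -0.2, -0.03 m is -0.15.

```bash
python3 -m creep '[[[0, 0, 0, 0, 0, 0], [0, 0, 0, 0, 0, 0], [0, 0, 0, 0, 0, 0], [0, 0, 0, 0, 0, 0], [0, 0, 0, 0, 0, 0]]]' .085;  python3 -m creep '[[[0, 0, -0.1, 0, 0, 0], [0, 0, -0.15, 0, 0, 0], [0, 0, -0.2, 0, 0, 0], [0, 0, -0.2, 0, 0, 0], [0, 0, -0.1, 0, 0, 0]]]';python3 -m creep '[[[0.1, 0.2, 0, 0, 0, 0], [0.1, 0.2, 0, 0, 0, 0], [0.1, 0.2, 0, 0, 0, 0], [0.1, 0.2, 0, 0, 0, 0], [0.1, 0.2, 0, 0, 0, 0]]]'; python3 -m creep '[[[0, 0.15, 0, 0, 0, 0], [0, 0.1, 0, 0, 0, 0], [0, 0, 0, 0, 0, 0], [0, 0, 0, 0, 0, 0], [0, 0, 0, 0, 0, 0]]]'
python3 - <<'E'
from meas import *
for n in ('top','side'):
  s=snap(n);save(s,f'z{n}.png');P=cloud(s)
  for b in [(.6,.65,-.09,-.035,.112,.135),(.53,.58,-.035,.025,.1,.125),(.57,.66,.03,.12,.1,.125),(.47,.57,-.34,-.23,.05,.07),(.5,.58,.04,.12,.02,.035),(.7,.82,-.03,.06,.05,.08)]:
    p=band(P,*b)
    if len(p)>9: print(len(p),rect(p),circ(p))
print(bot.get_state()['tcp_pos'])
E
```

```text
time: 48.5
tcp_pos: [0.6146, 0.06, 0.0707]
tool_rot: [[-0.982, -0.191, -0.0], [-0.191, 0.982, -0.0], [0.0, -0.0, -1.0]]
contact_force: [0.7, -0.4, -0.4]
gripper_width: 0.0852
grip_force: 0.0
time: 49.0
tcp_pos: [0.6156, 0.06, 0.2243]
tool_rot: [[-0.982, -0.191, 0.004], [-0.191, 0.982, 0.001], [-0.004, 0.0, -1.0]]
contact_force: [-0.3, 0.2, 1.1]
gripper_width: 0.0851
grip_force: 0.0
time: 49.5
tcp_pos: [0.4769, 0.2384, 0.2209]
tool_rot: [[-0.982, -0.191, 0.0], [-0.191, 0.982, 0.0], [-0.0, 0.0, -1.0]]
contact_force: [1.1, 1.5, -1.0]
gripper_width: 0.0849
grip_force: 0.0
time: 50.0
tcp_pos: [0.469, 0.2852, 0.2207]
tool_rot: [[-0.982, -0.19, -0.0], [-0.19, 0.982, -0.0], [0.0, -0.0, -1.0]]
contact_force: [-0.1, -0.3, -0.5]
gripper_width: 0.0848
grip_force: 0.0
313 (array([624.3, -64.9]), array([33.5, 33.7]), 88.8) (array([624.4, -64.9]), 17.5)
288 (array([558.6,  -6.4]), array([31.7, 31.7]), 88.8) (array([558.3,  -6.9]), 16.8)
286 (array([615.7,  59.3]), array([50.4, 50.2]), 10.9) (array([616.1,  58.8]), 34.8)
349 (array([ 519.1, -285. ]), array([38.9, 37.7]), 88.1) (array([ 518.4, -285.8]), 20.9)
508 (array([543.4,  79.2]), array([52.2, 46.4]), 75.9) (array([543.9,  79.5]), 26.5)
766 (array([768.5,  18.3]), array([56.2, 58.2]), 50.9) (array([768.9,  18.9]), 29.7)
124 (array([633.7,  63.7]), array([19.2, 53.1]), 22.8) (array([629. ,  61.8]), 26.6)
414 (array([769. ,  20.9]), array([55. , 54.9]), 84.0) (array([768.7,  20.8]), 30.1)
[0.469  0.2852 0.2208]
```

View pics/ztop.png

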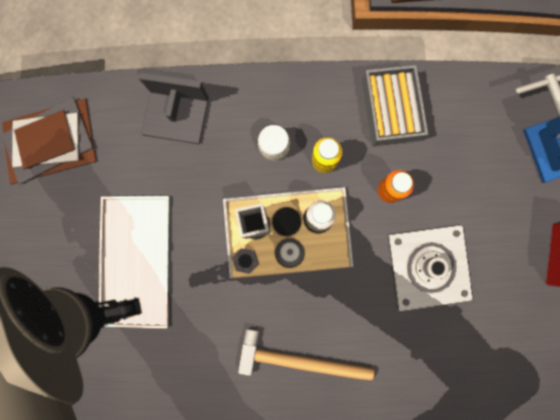

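The top view shows tube (221,252), jack (251,290) and can (217,320) back on their pads within about 2 mm, and the flange in the ring at (267,435). The robot is clear, so I hand in.

```bash
python3 -c "
from workcell import bot
print(bot.hand_in())"
```

```text
the job is handed in; nothing more can be done
None
```

The job is handed in at about 50 s of the 144 s limit: the flange measured flat in the fixture ring, and the can, jack and tube stand on their own pads about 2 mm from where they started. The nut and tin have not moved; the hand-in gave no verdict.

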